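# Uncover the imaging stage and clip in the slide carrier

### The job

Lift the white dust cover off the imaging stage and hang it by its bow handle on the hook stand. Then take the slide carrier by its rib, hold it tilted, slip one short edge under the lip of the stage's low sprung jaw and push that jaw back, lower the other short edge down in front of the tall jaw, and let go, so that the springs centre the carrier flat between both jaws, under both lips and square with the stage. Leave the roll of tape and the timer where they are.

Things in the scene. Friction and masses are not known exactly. Their poses are not given: they have to be found in the camera images.
- stage: fixed grey imaging stage, a low plate 290 (its x) x 130 mm with a sprung jaw at each end. Origin: centre of its underside, on the worktop; x runs from the low jaw (nearer the robot) to the tall jaw, away from the robot and 15 to 45 degrees to its right; z up. End blocks outside the jaws stand 38 mm (low end) and 50 mm (tall end) above the worktop
- bed (a point): centre of the stage's flat bed top, 20 mm above the worktop, midway between the jaws; axes as the stage's. The loaded carrier's underside lies on it, centre on this point
- jaw_low (a joint): how far (m) the low black jaw is pushed outward (stage -x), 0 at rest, at most 0.032; spring 500 N/m. At rest its back face is 80 mm from the bed's centre; its lip reaches 7 mm inward from that face; the slot under the lip is 14 mm high above the bed, the lip's top 20 mm. 84 mm wide. It must read over 0.017 while the carrier's other edge goes down past the tall jaw
- jaw_tall (a joint): how far (m) the tall black jaw is pushed outward (stage +x), 0 at rest, at most 0.010; spring 500 N/m. At rest its back face is 80 mm from the bed's centre; above a slot 14 mm high it overhangs 7 mm inward, an upright face up to 62 mm above the bed, 73 mm from the bed's centre. With the carrier loaded and centred both jaws read about 0.005
- low_lip (a point): middle of the lower inner edge of the low jaw's lip (moves with the jaw)
- tall_lip (a point): middle of the lower inner edge of the tall jaw's overhang (moves with the jaw)
- cover: loose white dust cover, an upside-down tray 90 (its x) x 120 (its y) x 25 mm with a steel bow handle, 0.12 kg. Origin: centre of its open underside, z up. It starts on the bed between the jaws
- cover_bar (a point): middle of the bow handle's straight top bar: a round bar of 10 mm diameter along the cover's y, 110 mm above the cover's underside, straight for 86 mm, its uprights 100 mm apart (90 mm clear inside), 80 mm clear between the bar and the tray
- hook_stand: fixed stand with a hook. Origin: on the worktop below the hook's seat; z up. Base 100 (x) x 150 (y) x 10 mm; post at y = +78 mm, 210 mm high; from it an 8 mm rod runs along -y, 219 mm high by the post, dips at the seat and ends upturned at y = -42 mm, 228 mm high. The open end points to the robot's right, roughly
- hook_seat (a point): top of the hook's rod at its lowest place, 204 mm above the worktop. A hung handle bar lies across the rod here, so it runs along the stand's x, its middle about 5 mm higher
- carrier: loose slide carrier: bare metal board 170 (its x) x 100 (y) x 6 mm with four glass slides let in and an upright grey grip rib across its middle, 14 mm thick in x, 60 mm long in y, its top 38 mm above the underside; 0.12 kg. Origin: centre of its underside, z up. Either short edge may go into the low jaw. Tilted 30 degrees, it clears the tall jaw while its low edge enters the slot
- tape: bystander: roll of tape 72 x 19 mm lying flat; origin at its underside
- timer: bystander: small timer 66 x 66 x 23 mm; origin at its underside

How it is judged:
By the outcome, as a careful person would: the job done as asked, in the order asked, and still so for the second after the job is handed in, with the robot touching nothing.
It also fails if it takes over 66 s, if anything falls off the work surface, if the arm or the gripper's body presses on something with over 40 N, if the wrist force passes 120 N, or if a joint passes its speed limit or range.

### The arm

A 6-joint arm with a two-finger parallel gripper is mounted at the origin on a cart in front of the work surface, level with it; the furniture and walls round the work are solid. World frame = base frame: x ahead of the robot, y to its left, z up, the work surface at z = 0. Lengths are in m, angles in rad, forces in N, time in s.
With the tool pointing down it reaches from about 0.3 to 0.775 m from the base axis. Payload 14.6 kg.
Tool frame: the origin (TCP) lies at the very end of the fingers, on their centre line; the grasp point (between the pads) lies 19 mm behind it; x points along the fingers, y is the direction in which the jaws open and shut, and the axes are right-handed (so a half turn about x gives the same grasp; the last joint's range is limited). The gripper opens to 94 mm and grips with 3 to 60 N. Pads are 16 mm wide; open, the fingers measure 119 mm over their backs; the gripper's body (75 mm by 177 mm) begins 78 mm behind the grasp point.
Start: joints at [-1.351, 0.3, 1.521, -0, 1.321, -0.067], TCP at [0.156, -0.528, 0.205] pointing down, gripper open.
Joint ranges: [-3.03, 3.03], [-0.79, 2.21], [0.23, 2.52], [-1.04, 4.18], [0, 3.07], [-2.55, 2.55]. Speed limits (rad/s): [2.22, 2.22, 2.57, 3.14, 3.14, 3.14].

### API

Orientations are given as [roll, pitch, yaw] about the fixed x, y, z axes, in that order (R = Rz(yaw) Ry(pitch) Rx(roll)).
In Python, from station import ctrl, viewer, hand_in gives the robot as it stands. The module is installed in compiled form; this text tells all that it offers.
- The arm moves only by the tool play_rows, never from a script. Its argument "deltas" is a list that holds one entry, the list of rows, each a list of 7 numbers: the shift along the tool's x, y, z in mm, then the turn, a rotation vector about the tool's x, y, z in rad, then the finger opening in mm, from 0 to 94. In form: [[[dx, dy, dz, ax, ay, az, gripper], ...]]. A call has 1 to 10 rows; each row shifts and turns the commanded pose from where the row before left it, along the tool's axes as they then stand; what a row does not reach is not made up. A row lasts 1/10 s, in which the tool goes at most 50 mm and 8.59 degrees, less where a joint would pass 70% of its speed; a pose out of reach is approached as far as the arm can. A call with a gripper value outside its range is refused whole. The fingers move at their own pace and stop on an object; "grip_force" is the grip in N (left out, the last holds). Time passes only in rows, so rows that do not move let the fingers close. It gives the time, the measured TCP pose, the force and the opening at its end, in the units of the state.
- ctrl.get_obs(): the state, without advancing time (a new reading comes with each control period).
- viewer.camera(name): name is "scene" or "side" or "wrist"; returns a dict with "img" (420x560x3 uint8, red, green, blue), "fx", "fy", "cx", "cy" (pixels), "rvec" (rotation vector, rad) and "tvec" (3), from world to camera coordinates, as OpenCV has them. Camera axes: x right, y down, z forward; pixel columns grow to the right and rows downward; lengths in m; the calibration is good to about 2 mm. A picture is of the moment at which its call begins. There is no depth.
- hand_in(): hands the job in, once; it reports no verdict.
The state is a dict: "time_s": time; "qpos": joint angles; "joint_vel": joint speeds; "tau": joint torques, N m; "ee_pos": TCP position; "eef_rot": TCP orientation; "force": force on the tool from outside, world axes, zero at the start; "moment": the same for the moment, N m; "grip_width": finger opening in m.
Only numpy, scipy, OpenCV 4.12 (cv2) and the standard library are available. Lean on these libraries where they do the work, as an engineer would, in place of code of your own. Each camera call takes 0.05 s, during which the arm holds its last target.

## Working session

There is one attempt and no reset: what is moved stays moved. The work goes in short steps, Python scripts to look and compute and a tool call to move; the robot and the scene stay as the last step left them, time stands still between calls to the robot, and variables do not carry over. Pictures are saved under pics/ and viewed, and the job is handed in when it is done.

Besides the shell and the picture viewer there is one more tool, called after ">>>" by a JSON object that holds its "api" and its "payload". play_rows: Moves the arm, as the interface text tells. Its arguments: {"type":"object","properties":{"deltas":{"type":"array","items":{"type":"array","items":{"type":"array","items":{"type":"number"}}}},"grip_force":{"type":"number"}},"required":["deltas"]}

```bash
mkdir -p pics; cat > h.py <<'E'
import numpy as np, cv2
from scipy.spatial.transform import Rotation as R
from station import ctrl, viewer, hand_in
def cam(n,name=None):
    c=viewer.camera(n)
    if name: cv2.imwrite(f'pics/{name}.png',cv2.cvtColor(c['img'],cv2.COLOR_RGB2BGR))
    return c
def KRT(c):
    K=np.array([[c['fx'],0,c['cx']],[0,c['fy'],c['cy']],[0,0,1.]])
    return K,cv2.Rodrigues(np.array(c['rvec'],float))[0],np.array(c['tvec'],float).reshape(3)
def ray(c,uv):
    K,Rm,t=KRT(c); d=Rm.T@np.linalg.inv(K)@np.array([uv[0],uv[1],1.]); return -Rm.T@t,d/np.linalg.norm(d)
def onz(c,uv,z):
    o,d=ray(c,uv); return o+d*(z-o[2])/d[2]
def proj(c,P):
    K,Rm,t=KRT(c); p=K@(Rm@np.array(P,float)+t); return p[:2]/p[2]
def tri(obs):
    A=np.zeros((3,3));b=np.zeros(3)
    for c,uv in obs:
        o,d=ray(c,uv);M=np.eye(3)-np.outer(d,d);A+=M;b+=M@o
    return np.linalg.solve(A,b)
E
python3 - <<'E'
from h import *
o=ctrl.get_obs(); print(o)
for n in ['scene','side','wrist']:
    c=cam(n,n+'0'); K,Rm,t=KRT(c); print(n,c['fx'],c['cx'],c['cy'],-Rm.T@t,Rm[2])
E
```

```text
{'time_s': 0.0, 'qpos': array([-1.35061955e+00,  3.00479636e-01,  1.52157299e+00,  5.45262958e-06,
        1.32070841e+00, -6.65514595e-02]), 'joint_vel': array([ 0.0007237 , -0.0002135 ,  0.00168099,  0.00112253, -0.00039521,
       -0.00143107]), 'tau': array([-2.08350255e-03, -5.31807554e+01, -3.52738094e+01,  7.07661593e-02,
        2.44112348e-02, -1.01505952e-04]), 'ee_pos': array([ 0.15551536, -0.52728242,  0.20488508]), 'eef_rot': array([-1.64186806,  1.56962794,  1.78645148]), 'force': array([ 0.19996792,  0.0753918 , -0.275257  ]), 'moment': array([ 0.01309785, -0.02492739, -0.03992259]), 'grip_width': 0.0940962832501364}
scene 395.3870215499115 274.3511904501184 206.0012043468004 [-0.46924333 -0.85667978  0.73781038] [ 0.71957333  0.54606312 -0.42898636]
side 462.12186463155535 280.5126696865629 204.985081225675 [0.35782688 1.1680216  0.92053169] [ 0.10234526 -0.85196753 -0.51349466]
wrist 315.0625920527811 273.9914397285151 215.10177278930732 [ 0.21968418 -0.5088196   0.38457044] [-0.22369542 -0.06604208 -0.97241905]
```

View pics/scene0.png

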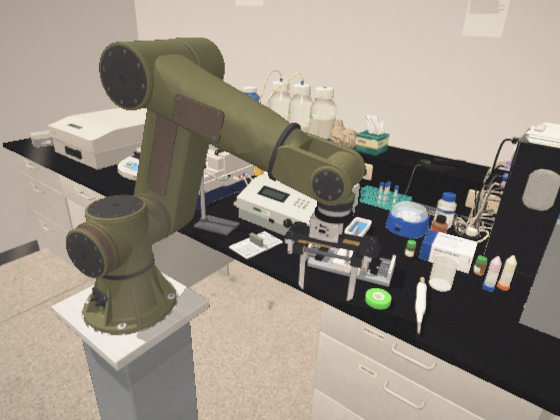

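View pics/side0.png

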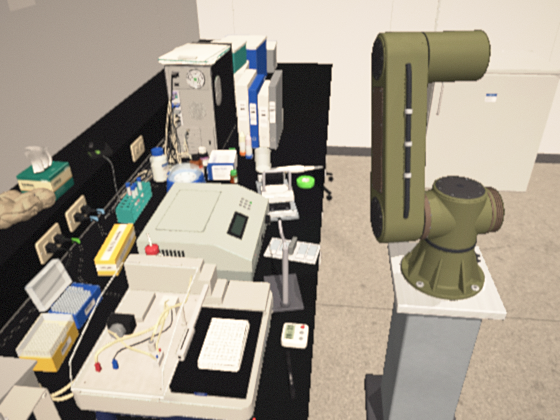

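View pics/wrist0.png

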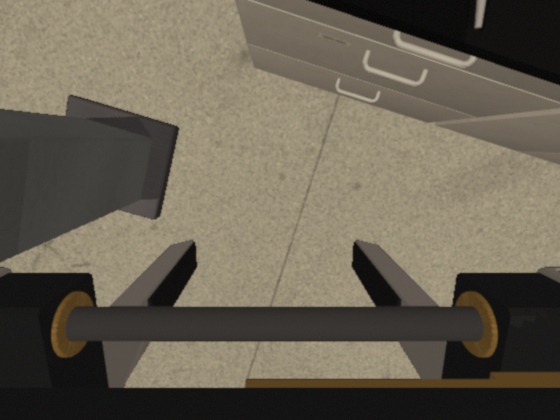

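The scene view shows the carrier near (257,243), the stage near (350,262) partly hidden by the gripper, the hook stand near (215,190) and the tape at (378,298). The side view shows the timer at (294,335) and the stand base at (285,292). I'll enlarge these areas.

```bash
python3 - <<'E'
import cv2
a=cv2.imread('pics/scene0.png')[130:320,180:440]; cv2.imwrite('pics/s0c.png',cv2.resize(a,None,fx=3,fy=3,interpolation=cv2.INTER_CUBIC))
a=cv2.imread('pics/side0.png')[150:360,210:350]; cv2.imwrite('pics/d0c.png',cv2.resize(a,None,fx=2.8,fy=2.8,interpolation=cv2.INTER_CUBIC))
E
```

```text
(no output)
```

View pics/s0c.png

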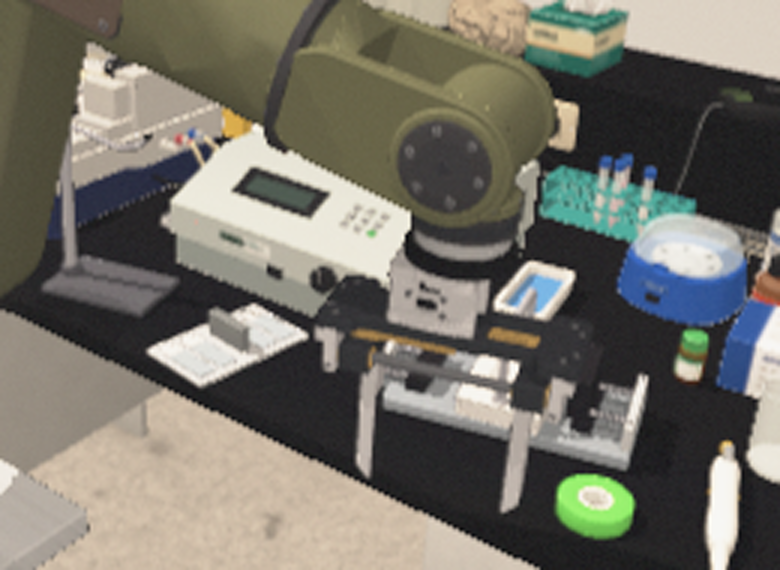

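View pics/d0c.png

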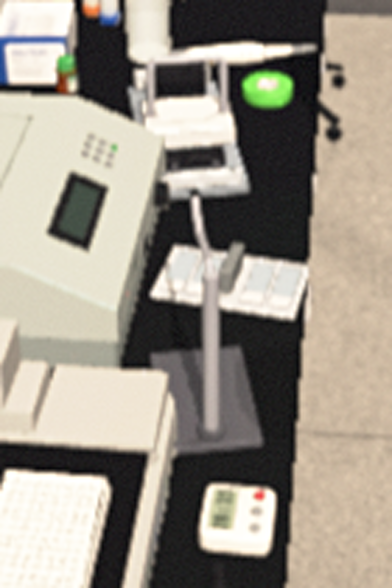

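```bash
python3 - <<'E'
from h import *
s=cam('scene');d=cam('side')
S=lambda u,v:(180+u/3,130+v/3)
D=lambda u,v:(210+u/2.8,150+v/2.8)
f=lambda p:np.round(p,3)
print('carrier scene',[f(onz(s,S(*p),.006)) for p in [(148,350),(258,304),(308,335),(203,386)]])
print('carrier side',[f(onz(d,D(*p),.006)) for p in [(150,297),(172,243),(308,262),(297,318)]])
print('stand base side',[f(onz(d,D(*p),.01)) for p in [(150,355),(242,347),(263,442),(180,453)]])
print('stand base scene',[f(onz(s,S(*p),.01)) for p in [(42,285),(80,255),(180,284),(135,315)]])
print('tip side', f(onz(d,D(195,190),.228)))
print('bar side', f(onz(d,D(152,63),.135)), f(onz(d,D(225,63),.135)))
print('stage side near corner', f(onz(d,D(247,190),.02)),f(onz(d,D(168,197),.02)), f(onz(d,D(232,140),.045)),f(onz(d,D(150,155),.02)))
print('stage scene', f(onz(s,S(630,465),.0)),f(onz(s,S(383,405),.0)),f(onz(s,S(645,375),.05)))
print('tape', f(onz(s,S(595,500),.019)),f(onz(d,D(268,87),.019)))
print('timer', f(onz(d,D(238,515),.023)))
E
```

```text
carrier scene [array([ 0.39 , -0.011,  0.006]), array([ 0.561, -0.039,  0.006]), array([ 0.54 , -0.133,  0.006]), array([ 0.374, -0.111,  0.006])]
carrier side [array([ 0.559, -0.022,  0.006]), array([ 0.547, -0.134,  0.006]), array([ 0.379, -0.11 ,  0.006]), array([0.387, 0.   , 0.006])]
stand base side [array([0.543, 0.086, 0.01 ]), array([0.444, 0.062, 0.01 ]), array([0.411, 0.207, 0.01 ]), array([0.492, 0.231, 0.01 ])]
stand base scene [array([0.413, 0.198, 0.01 ]), array([0.503, 0.224, 0.01 ]), array([0.53 , 0.066, 0.01 ]), array([0.434, 0.054, 0.01 ])]
tip side [0.49  0.089 0.228]
bar side [ 0.602 -0.366  0.135] [ 0.504 -0.374  0.135]
stage side near corner [ 0.463 -0.242  0.02 ] [ 0.563 -0.216  0.02 ] [ 0.49  -0.325  0.045] [ 0.601 -0.317  0.02 ]
stage scene [ 0.555 -0.539  0.   ] [ 0.481 -0.282  0.   ] [ 0.651 -0.507  0.05 ]
tape [ 0.453 -0.544  0.019] [ 0.455 -0.53   0.019]
timer [0.427 0.319 0.023]
```

```bash
cat >> h.py <<'E'
def tool():
    o=ctrl.get_obs(); return np.array(o['ee_pos']),R.from_euler('xyz',o['eef_rot']),o
def down(yaw,tilt=0):
    "tool x down, tool y at heading yaw"
    x=np.array([0,0,-1.]);y=np.array([np.cos(yaw),np.sin(yaw),0]);z=np.cross(x,y)
    return R.from_matrix(np.array([x,y,z]).T)
def delta(p,Rt,p0=None,R0=None):
    if p0 is None: p0,R0,_=tool()
    d=R0.inv().apply(np.array(p)-p0)*1000; w=(R0.inv()*Rt).as_rotvec()
    return np.round(d,1),np.round(w,4)
E
python3 - <<'E'
from h import *
p,Rt,o=tool(); print(p,np.round(Rt.as_matrix(),3))
c=cam('wrist');K,Rm,t=KRT(c); C=-Rm.T@t
print('cam in tool',Rt.inv().apply(C-p),'dir',Rt.inv().apply(Rm[2]),'right',Rt.inv().apply(Rm[0]))
print(delta([0.50,-0.30,0.30],down(np.radians(-74))),delta([0.50,-0.30,0.30],down(np.radians(106))))
E
```

```text
[ 0.15557274 -0.52742075  0.20521398] [[-0.     0.283 -0.959]
 [ 0.    -0.959 -0.283]
 [-1.    -0.    -0.   ]]
cam in tool [-0.17959769  0.00023552 -0.06675812] dir [0.97240476 0.00101742 0.23329799] right [-1.01391526e-03  9.99999477e-01 -1.34942868e-04]
(array([ -94.7, -120.7, -394.7]), array([ 0.0076, -0.    ,  0.0004])) (array([ -94.7, -120.7, -394.7]), array([-3.134e+00, -6.000e-04, -1.000e-04]))
```

>>> {"api": "play_rows", "payload": {"deltas": [[[-30, 0, -10, 0, 0, 0, 94], [-30, 0, -30, 0, 0, 0, 94], [-20, -8, -44, 0, 0, 0, 94], [-15, -8, -46, 0, 0, 0, 94], [-10, -10, -47, 0, 0, 0, 94], [-10, -10, -47, 0, 0, 0, 94], [-10, -10, -47, 0, 0, 0, 94], [-10, -10, -47, 0, 0, 0, 94], [-10, -10, -47, 0, 0, 0, 94], [-10, -10, -47, 0, 0, 0, 94]]]}}

```text
time_s: 1.3
ee_pos: [0.5307, -0.3367, 0.3609]
eef_rot: [1.65, 1.571, -1.205]
force: [0.2, -0.4, 0.8]
grip_width: 0.094
```

```bash
python3 - <<'E'
from h import *
print(tool()[0])
c=cam('wrist','w1');cam('scene','s1');cam('side','d1')
print(tool()[0])
import pickle;pickle.dump(c,open('w1.pkl','wb'))
i=cv2.imread('pics/w1.png');cv2.imwrite('pics/w1b.png',cv2.resize(i,None,fx=1.42,fy=1.42,interpolation=cv2.INTER_CUBIC))
E
```

```text
[ 0.53074977 -0.33673988  0.36090081]
[ 0.53109844 -0.33653618  0.35993562]
```

View pics/w1b.png

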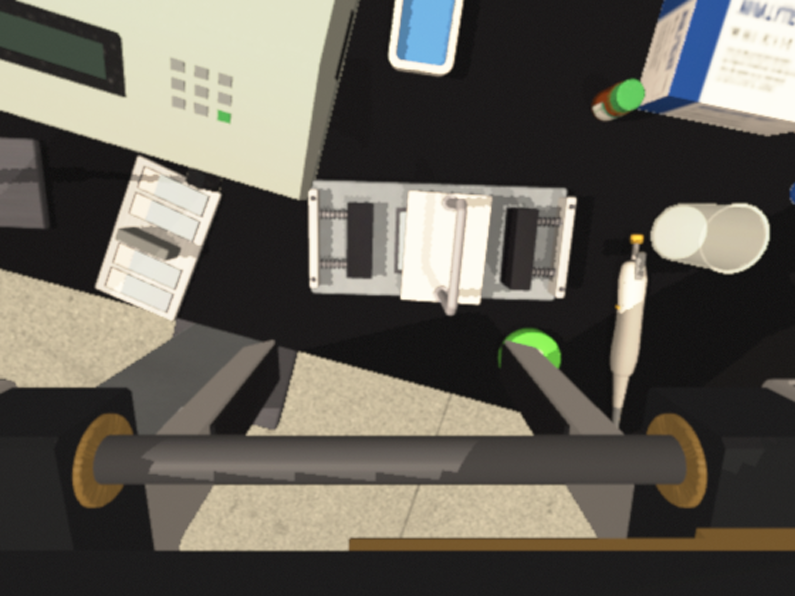

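View pics/s1.png

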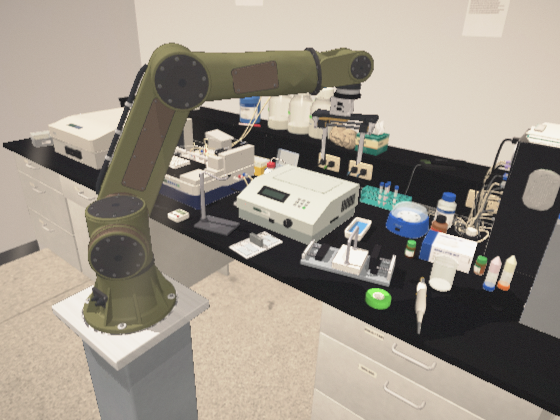

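The wrist view shows everything. In the enlarged image the stage spans (310..575, 182..298), the cover bar runs (455,203)→(452,308), and the carrier's rib is near (148,243). I'll zoom in for exact pixels.

```bash
python3 - <<'E'
import cv2
i=cv2.imread('pics/w1.png')
cv2.imwrite('pics/w1s.png',cv2.resize(i[118:228,210:412],None,fx=3.9,fy=3.9,interpolation=cv2.INTER_CUBIC))
cv2.imwrite('pics/w1c.png',cv2.resize(i[98:238,0:180],None,fx=4,fy=4,interpolation=cv2.INTER_CUBIC))
s=cv2.imread('pics/s1.png')
cv2.imwrite('pics/s1c.png',cv2.resize(s[150:310,190:410],None,fx=3.6,fy=3.6,interpolation=cv2.INTER_CUBIC))
s=cv2.imread('pics/d1.png')
cv2.imwrite('pics/d1c.png',cv2.resize(s[160:340,230:330],None,fx=3.3,fy=3.3,interpolation=cv2.INTER_CUBIC))
E
```

```text
(no output)
```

View pics/w1s.png

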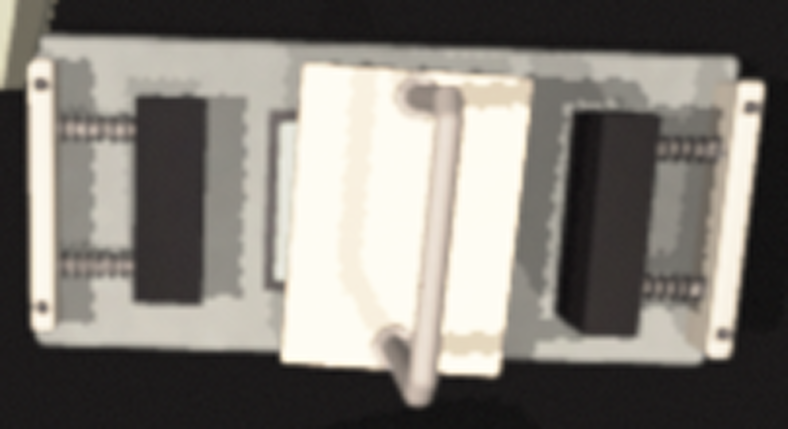

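View pics/w1c.png

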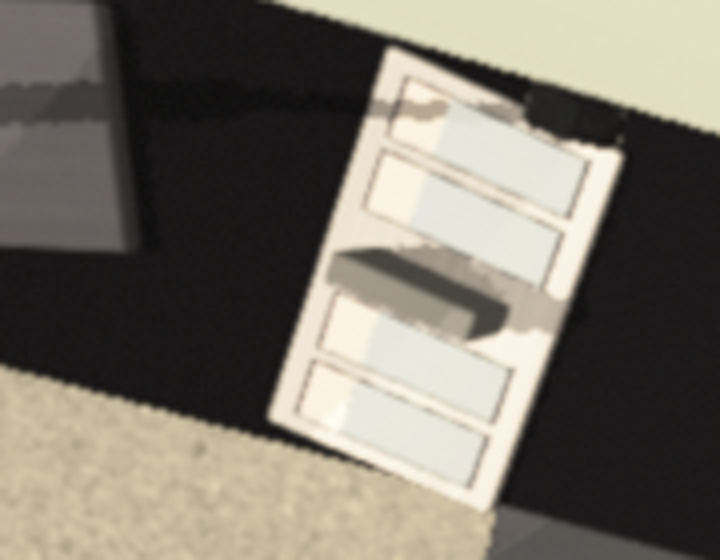

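View pics/s1c.png

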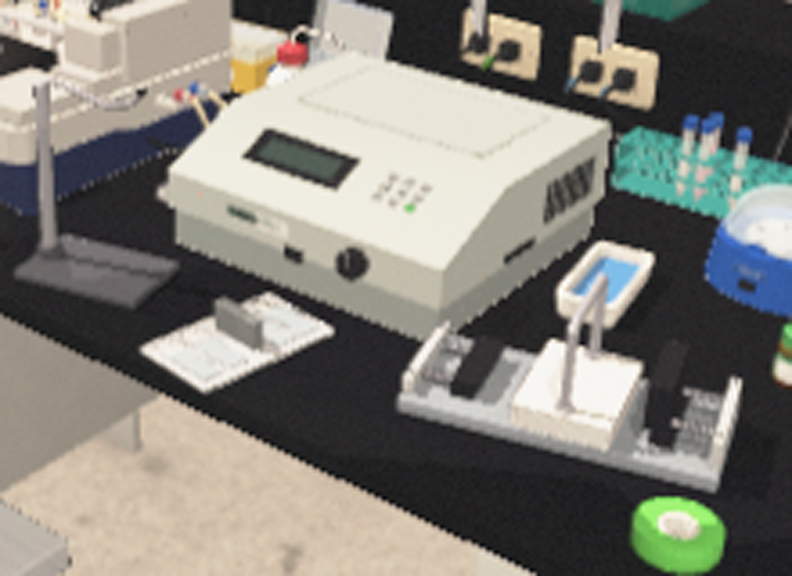

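View pics/d1c.png

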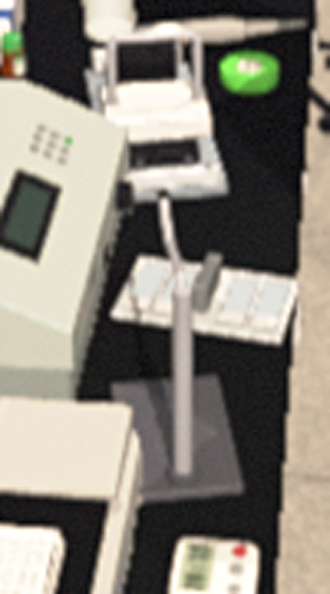

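```bash
cat > m1.py <<'E'
from h import *
import pickle
c=pickle.load(open('w1.pkl','rb'))
W=lambda u,v:(210+u/3.9-.37,118+v/3.9-.37)
C=lambda u,v:(u/4-.37,98+v/4-.37)
f=lambda p:np.round(p,4)
ang=lambda a,b:np.degrees(np.arctan2(*(b-a)[1::-1]))
P=[onz(c,W(*p),.02) for p in [(42,38),(738,57),(703,363),(40,347)]]
print('stage corners',*map(f,P),'ctr',f(sum(P)/4),[np.linalg.norm(P[i]-P[i-3])for i in range(4)],'ang',ang(P[0],P[1]),ang(P[3],P[2]),ang(P[2],P[1])-90,ang(P[3],P[0])-90)
b=[onz(c,W(*p),.13) for p in [(449,95),(421,392)]]
print('bar',*map(f,b),'mid',f(sum(b)/2),np.linalg.norm(b[0]-b[1]),ang(b[1],b[0]))
q=[onz(c,W(*p),.045) for p in [(303,64),(530,78),(499,376),(282,362)]]
print('cover top',f(sum(q)/4),ang(q[0],q[1]),ang(q[3],q[2]),ang(q[3],q[0]),ang(q[2],q[1]))
k=[onz(c,C(*p),.006) for p in [(388,46),(624,152),(489,512),(268,420)]]
print('carrier',*map(f,k),f(sum(k)/4),[np.linalg.norm(k[i]-k[i-3])for i in range(4)],ang(k[3],k[0]),ang(k[2],k[1]))
r=[onz(c,C(*p),.038) for p in [(330,258),(470,313),(474,338)]]; 
rr=[onz(c,C(*p),.038) for p in [(345,250),(508,310),(470,338),(328,275)]]
print('rib',*map(f,rr),f(sum(rr)/4))
E
python3 m1.py
```

```text
stage corners [ 0.5889 -0.2315  0.02  ] [ 0.6624 -0.5069  0.02  ] [ 0.5381 -0.5401  0.02  ] [ 0.4636 -0.2622  0.02  ] ctr [ 0.5633 -0.3852  0.02  ] [np.float64(0.2850812401362439), np.float64(0.12861930722346912), np.float64(0.28773437209772196), np.float64(0.12904164497912943)] ang -75.0634380848132 -74.98450139851975 -75.03425630728769 -76.21232465570391
bar [ 0.6103 -0.3812  0.13  ] [ 0.5131 -0.4037  0.13  ] mid [ 0.5617 -0.3925  0.13  ] 0.09982401532490466 13.055468828645283
cover top [ 0.5603 -0.3928  0.045 ] -76.97188332146655 -77.35197566703738 12.84502227967001 13.34271185852298
carrier [ 0.5598 -0.0307  0.006 ] [ 0.5459 -0.1302  0.006 ] [ 0.3782 -0.1039  0.006 ] [ 0.392  -0.0052  0.006 ] [ 0.469  -0.0675  0.006 ] [np.float64(0.10047335289505367), np.float64(0.16977730342278005), np.float64(0.09964335740697665), np.float64(0.16966732482556582)] -8.645088006310209 -8.924774231802125
rib [ 0.481  -0.0437  0.038 ] [ 0.4758 -0.1093  0.038 ] [ 0.4605 -0.0968  0.038 ] [ 0.4694 -0.0387  0.038 ] [ 0.4717 -0.0721  0.038 ]
```

>>> {"api": "play_rows", "payload": {"deltas": [[[0, -40, -10, 0, 0, 0, 94], [0, -45, -10, 0, 0, 0, 94], [0, -45, -10, 0, 0, 0, 94], [0, -45, -10, 0, 0, 0, 94], [0, -45, -10, 0, 0, 0, 94], [0, -45, -10, 0, 0, 0, 94], [0, -45, -10, 0, 0, 0, 94], [0, -45, -10, 0, 0, 0, 94], [0, -45, -10, 0, 0, 0, 94], [0, -35, -10, 0, 0, 0, 94]]]}}

```text
time_s: 2.45
ee_pos: [0.5012, 0.1085, 0.3605]
eef_rot: [2.839, 1.57, -0.017]
force: [0.0, -0.7, -0.1]
grip_width: 0.0939
```

```bash
python3 - <<'E'
from h import *
print(tool()[0])
c=cam('wrist','w2');d=cam('side','d2');s=cam('scene','s2')
print(tool()[0])
import pickle;pickle.dump((c,d,s),open('w2.pkl','wb'))
i=cv2.imread('pics/w2.png');cv2.imwrite('pics/w2b.png',cv2.resize(i,None,fx=1.42,fy=1.42,interpolation=cv2.INTER_CUBIC))
E
```

```text
[0.50120764 0.1085404  0.36053819]
[0.5016252  0.10799038 0.36021877]
```

View pics/w2b.png

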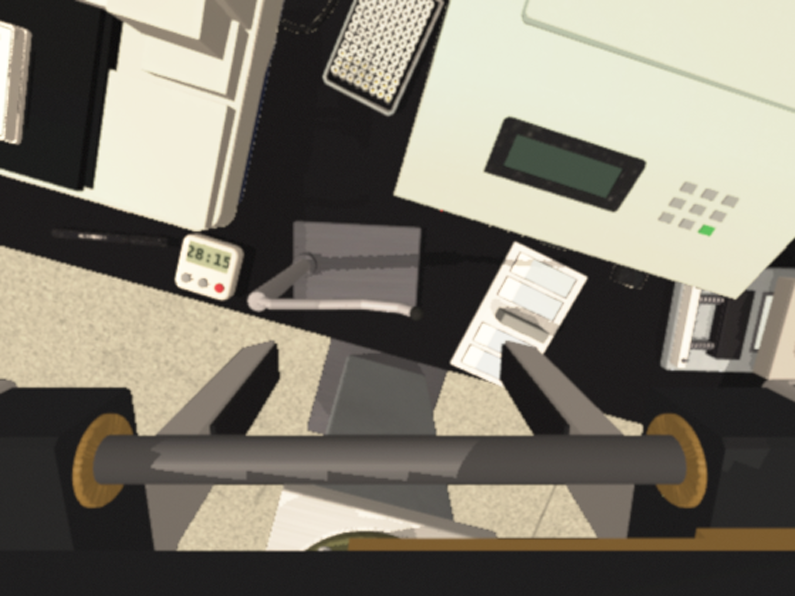

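The hook's rod runs from the post top at (258,300) to the black open tip at (415,313), with the base at (294..420, 222..308). I'll zoom in.

```bash
python3 - <<'E'
import cv2
i=cv2.imread('pics/w2.png')
cv2.imwrite('pics/w2h.png',cv2.resize(i[145:235,165:310],None,fx=5,fy=5,interpolation=cv2.INTER_CUBIC))
i=cv2.imread('pics/s2.png')
cv2.imwrite('pics/s2h.png',cv2.resize(i[150:250,180:310],None,fx=5,fy=5,interpolation=cv2.INTER_CUBIC))
E
```

```text
(no output)
```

View pics/w2h.png

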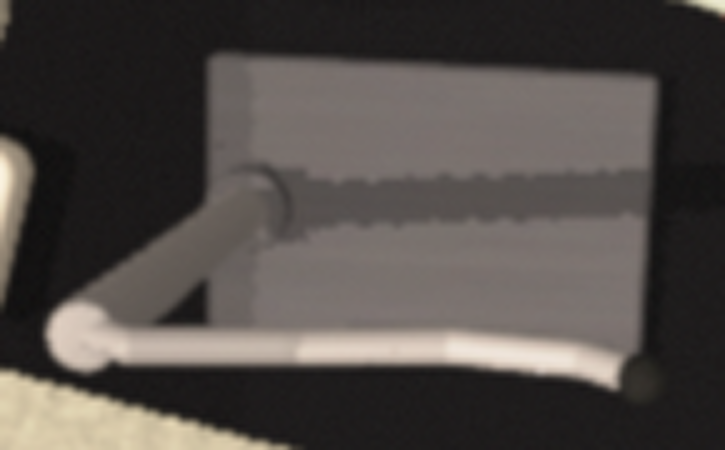

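View pics/s2h.png

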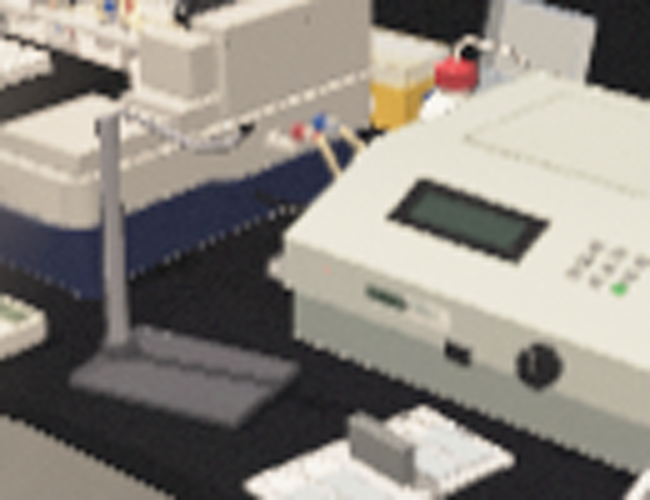

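```bash
python3 - <<'E'
from h import *
import pickle
c,d,s=pickle.load(open('w2.pkl','rb'))
H=lambda u,v:(165+u/5-.4,145+v/5-.4)
S=lambda u,v:(180+u/5-.4,150+v/5-.4)
D=lambda u,v:(230+u/3.3,160+v/3.3)
f=lambda p:np.round(p,4)
ang=lambda a,b:np.degrees(np.arctan2(*(b-a)[1::-1]))
k=[onz(c,H(*p),.01) for p in [(208,55),(655,75),(642,345)]]
print('base',*map(f,k),ang(k[1],k[0]),ang(k[2],k[1]),np.linalg.norm(k[0]-k[1]),np.linalg.norm(k[2]-k[1]),'midbase',f((k[0]+k[2])/2))
pb=onz(c,H(260,200),.01);pt=onz(c,H(85,335),.213);tp=onz(c,H(640,378),.225)
print('postbase',f(pb),'posttop',f(pt),'tip',f(tp),ang(tp,pt),np.linalg.norm((tp-pt)[:2]))
print('tri post',f(tri([(c,H(85,335)),(s,S(107,122))])),'tri tip',f(tri([(c,H(640,378)),(s,S(246,134))])))
print('rod pts',*[f(onz(c,H(*p),z)) for p,z in [((120,347),.215),((300,348),.206),((450,347),.203)]])
# box front
print('box', [f(onz(s,S(*p),0)) for p in [(295,340),(600,470)]])
E
```

```text
base [0.509 0.227 0.01 ] [0.5446 0.0831 0.01  ] [0.4554 0.0599 0.01  ] 103.88581542485664 14.535666427156489 0.14822584726953136 0.09214580379008701 midbase [0.4822 0.1435 0.01  ]
postbase [0.467  0.1988 0.01  ] posttop [0.4661 0.2001 0.213 ] tip [0.4932 0.0855 0.225 ] 103.29738800912496 0.11774372147451834
tri post [0.4641 0.2013 0.2044] tri tip [0.4918 0.084  0.217 ]
rod pts [0.4662 0.192  0.215 ] [0.4743 0.1561 0.206 ] [0.483  0.1248 0.203 ]
box [array([0.5852, 0.1245, 0.    ]), array([ 0.5777, -0.1826,  0.    ])]
```

```bash
python3 - <<'E'
from h import *
p,Rt,o=tool(); print(p,o['qpos'])
Rg=down(np.radians(-76.95))
print(delta([.5344,-.3988,.25],Rg)); print(delta([.5344,-.3988,.111],Rg))
E
```

```text
[0.5016252  0.10799038 0.36021877] [ 1.40714501e-01  1.48196666e-01  1.35348146e+00 -1.11958135e-04
  1.64020451e+00  1.42288903e+00]
(array([110.3, 495.2, 112.8]), array([ 0.0608,  0.0003, -0.0001]))
(array([249.3, 495.1, 112.7]), array([ 0.0608,  0.0003, -0.0001]))
```

>>> {"api": "play_rows", "payload": {"deltas": [[[0, 35, 8, 0, 0, 0, 94], [5, 48, 11, 0, 0, 0, 94], [10, 48, 11, 0, 0, 0, 94], [10, 48, 11, 0, 0, 0, 94], [10, 48, 11, 0, 0, 0, 94], [10, 48, 11, 0, 0, 0, 94], [10, 48, 11, 0, 0, 0, 94], [10, 48, 11, 0, 0, 0, 94], [10, 48, 11, 0, 0, 0, 94], [10, 44, 11, 0, 0, 0, 94]]]}}

```text
time_s: 3.6
ee_pos: [0.5283, -0.3692, 0.2752]
eef_rot: [-0.009, 1.57, -2.866]
force: [0.1, -0.4, 0.4]
grip_width: 0.0941
```

>>> {"api": "play_rows", "payload": {"deltas": [[[10, 32, 6, 0, 0, 0, 94], [15, 0, 0, 0.06, 0, 0, 94], [0, 0, 0, 0, 0, 0, 94]]]}}

```text
time_s: 3.9
ee_pos: [0.5313, -0.3995, 0.248]
eef_rot: [-0.877, 1.566, 2.487]
force: [-0.4, 1.1, -0.5]
grip_width: 0.094
```

```bash
python3 - <<'E'
from h import *
p,Rt,o=tool(); print(p)
Rg=down(np.radians(-76.95))
print(delta([.5344,-.3988,.111],Rg))
c=cam('wrist','w3')
cv2.imwrite('pics/w3b.png',cv2.resize(cv2.imread('pics/w3.png'),None,fx=1.42,fy=1.42,interpolation=cv2.INTER_CUBIC))
E
```

```text
[ 0.53133879 -0.39949978  0.24803306]
(array([137. ,   0.5,  -3.5]), array([-0.0053,  0.0028,  0.0034]))
```

View pics/w3b.png

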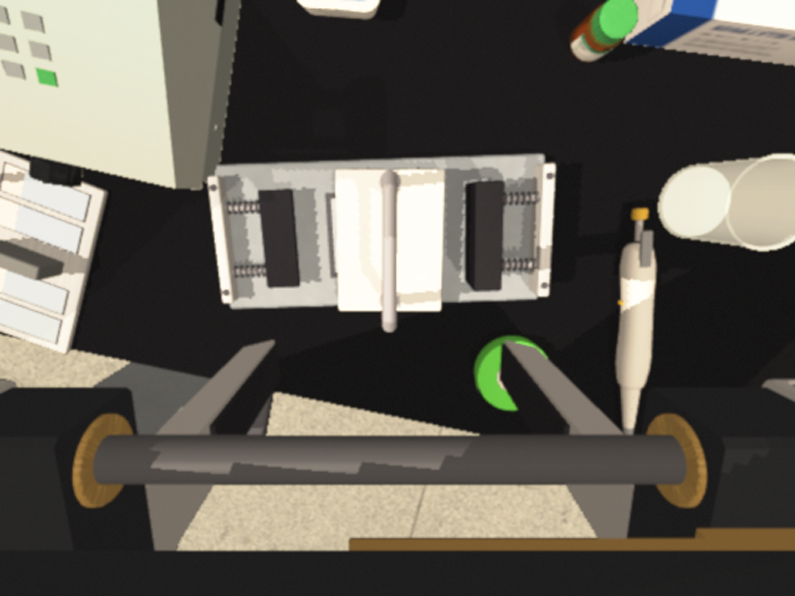

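The bar is vertical at column 389, which is the gripper's centre line. Next I descend and grip.

>>> {"api": "play_rows", "payload": {"deltas": [[[45, 0, -3, 0, 0, 0, 94], [45, 0, 0, 0, 0, 0, 60], [35, 0, 0, 0, 0, 0, 60], [12, 0, 0, 0, 0, 0, 40], [0, 0, 0, 0, 0, 0, 0], [0, 0, 0, 0, 0, 0, 0], [0, 0, 0, 0, 0, 0, 0], [0, 0, 0, 0, 0, 0, 0]]], "grip_force": 40}}

```text
time_s: 4.75
ee_pos: [0.537, -0.3973, 0.1156]
eef_rot: [2.206, 1.568, -0.709]
force: [0.5, -0.3, -0.3]
grip_width: 0.0416
```

>>> {"api": "play_rows", "payload": {"deltas": [[[2, 0, 0, 0, 0, 0, 0], [0, 0, 0, 0, 0, 0, 0], [0, 0, 0, 0, 0, 0, 0], [0, 0, 0, 0, 0, 0, 0], [0, 0, 0, 0, 0, 0, 0], [0, 0, 0, 0, 0, 0, 0]]]}}

```text
time_s: 5.35
ee_pos: [0.5366, -0.397, 0.1118]
eef_rot: [2.089, 1.571, -0.826]
force: [1.0, 0.1, -0.3]
grip_width: 0.0087
```

```bash
python3 - <<'E'
from h import *
p,Rt,o=tool(); print(p,o['grip_width'],o['force'],np.round(Rt.as_matrix(),3))
cam('wrist','w4')
E
```

```text
[ 0.53660312 -0.3969731   0.11183235] 0.008736805099961087 [ 1.04388548  0.0611711  -0.29859592] [[ 0.     0.225 -0.974]
 [-0.    -0.974 -0.225]
 [-1.     0.    -0.   ]]
```

View pics/w4.png

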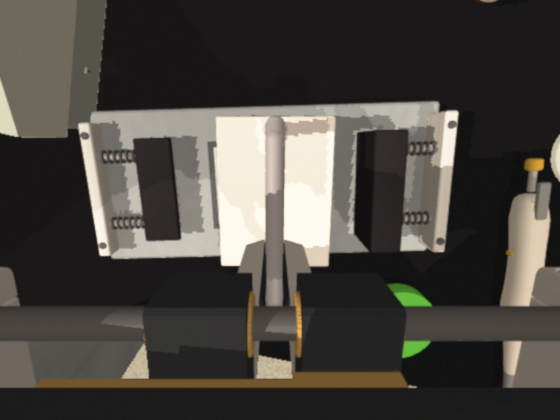

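>>> {"api": "play_rows", "payload": {"deltas": [[[-8, 0, 0, 0, 0, 0, 0], [-20, 0, 0, 0, 0, 0, 0], [-40, 0, 0, 0, 0, 0, 0], [-40, 0, 5, 0, 0, 0, 0], [-22, 0, 30, 0, 0, 0, 0], [0, -10, 35, 0, 0, 0, 0], [0, -10, 5, 0, 0, 0, 0], [0, 0, 0, 0, 0, 0, 0]]]}}

```text
time_s: 6.2
ee_pos: [0.4582, -0.394, 0.243]
eef_rot: [2.259, 1.57, -0.657]
force: [0.3, -0.1, -1.5]
grip_width: 0.0085
```

```bash
python3 - <<'E'
from h import *
import pickle
p,Rt,o=tool(); print(p,o['grip_width'],o['force'])
c,d,s=pickle.load(open('w2.pkl','rb'))
S=lambda u,v:(180+u/5-.4,150+v/5-.4)
a=onz(s,S(295,340),0)
for h in [.06,.08,.1,.12,.14]: print(h,(proj(s,[a[0],a[1],h])-[180,150])*5, onz(c,(395/1.42,195/1.42),h).round(3),onz(c,(735/1.42,298/1.42),h).round(3))
Rg=down(np.radians(13.8-90))
m=np.array([.484,.125]); yh=np.array([-.2385,.9711]);xh=np.array([.9711,.2385])
for yy,z in [(-.075,.245),(0,.245),(0,.207)]:
    q=m+yy*yh-.0257*xh; print(q,delta([*q,z-.0228+.0],Rg))   # TCP z = barz-0.019 approx
cam('side','d5');cam('scene','s5')
cv2.imwrite('pics/s5c.png',cv2.resize(cv2.imread('pics/s5.png')[130:310,180:430],None,fx=3.1,fy=3.1,interpolation=cv2.INTER_CUBIC))
E
```

```text
[ 0.45817983 -0.39401176  0.24297295] 0.00847403432087854 [ 0.28564122 -0.08468519 -1.48022047]
0.06 [292.15165332 271.38728374] [0.57  0.122 0.06 ] [ 0.571 -0.269  0.06 ]
0.08 [291.86271628 248.6997652 ] [0.57  0.122 0.08 ] [ 0.57  -0.252  0.08 ]
0.1 [291.57061765 225.76399663] [0.57  0.122 0.1  ] [ 0.57  -0.236  0.1  ]
0.12 [291.27530525 202.57588102] [0.57  0.122 0.12 ] [ 0.57  -0.219  0.12 ]
0.14 [290.97672576 179.13123073] [0.569 0.123 0.14 ] [ 0.57  -0.203  0.14 ]
[0.47693023 0.04603805] (array([  20.5, -424.7, -116.9]), array([-0.0148, -0.0006, -0.0007]))
[0.45904273 0.11887055] (array([  20.5, -499.7, -115.8]), array([-0.0148, -0.0006, -0.0007]))
[0.45904273 0.11887055] (array([  58.5, -499.7, -115.8]), array([-0.0148, -0.0006, -0.0007]))
```

View pics/s5c.png

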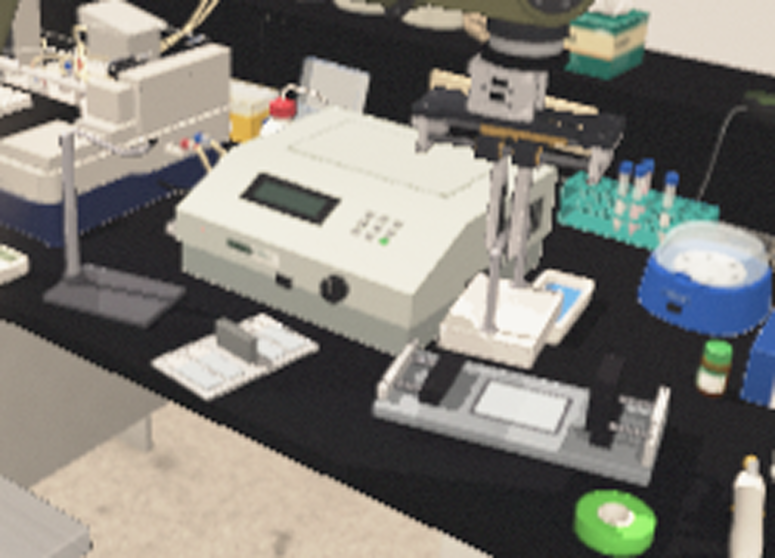

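>>> {"api": "play_rows", "payload": {"deltas": [[[0, -25, 0, 0, 0, 0, 0], [0, -40, -5, 0, 0, 0, 0], [0, -45, -10, 0, 0, 0, 0], [0, -47, -14, 0, 0, 0, 0], [0, -47, -15, 0, 0, 0, 0], [0, -47, -15, 0, 0, 0, 0], [0, -47, -15, 0, 0, 0, 0], [0, -47, -15, 0, 0, 0, 0], [0, -45, -15, 0, 0, 0, 0], [0, -35, -13, -0.015, 0, 0, 0]]]}}

```text
time_s: 7.3
ee_pos: [0.4779, 0.049, 0.242]
eef_rot: [-2.209, 1.571, 1.176]
force: [0.6, -0.3, -2.4]
grip_width: 0.0088
```

```bash
python3 - <<'E'
from h import *
p,Rt,o=tool(); print(p,o['grip_width'],o['force'])
Rg=down(np.radians(13.8-90))
m=np.array([.484,.125]); yh=np.array([-.2385,.9711]);xh=np.array([.9711,.2385])
for yy,z in [(-.075,.245),(0,.245)]:
    q=m+yy*yh-.0257*xh; print(q,delta([*q,z-.019],Rg))
cam('wrist','w6');cam('side','d6');cam('scene','s6')
cv2.imwrite('pics/d6c.png',cv2.resize(cv2.imread('pics/d6.png')[90:340,200:400],None,fx=2.4,fy=2.4,interpolation=cv2.INTER_CUBIC))
E
```

```text
[0.47789209 0.04900352 0.24198016] 0.008828897412547205 [ 0.58060634 -0.2951485  -2.37042177]
[0.47693023 0.04603805] (array([16. ,  2.6,  1.7]), array([ 0.0028, -0.0001,  0.0002]))
[0.45904273 0.11887055] (array([ 16. , -72.3,   1.4]), array([ 0.0028, -0.0001,  0.0002]))
```

View pics/w6.png

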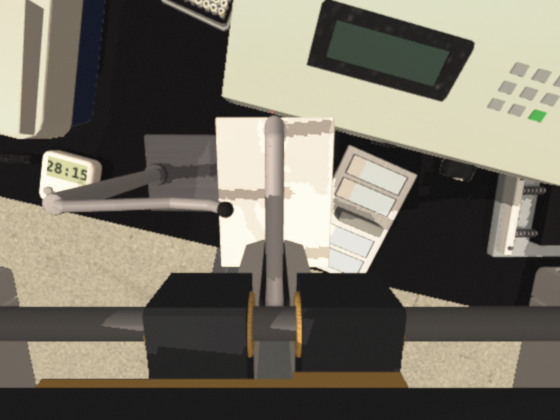

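View pics/d6c.png

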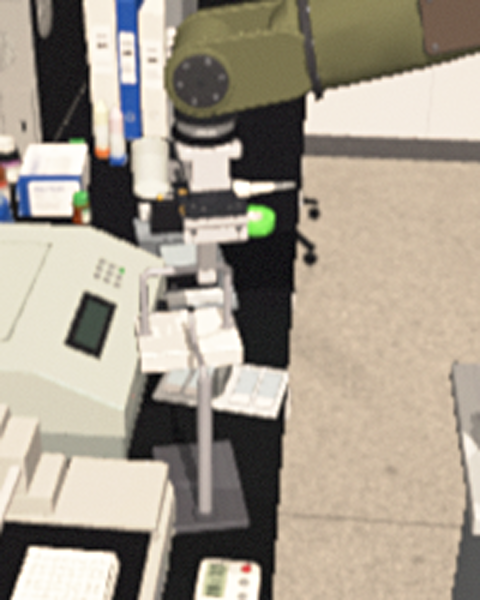

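```bash
python3 - <<'E'
from h import *
p,Rt,o=tool()
c=cam('wrist')
f=lambda p:np.round(p,4)
tp=onz(c,(225,209),.225);pt=onz(c,(52,204),.213);print('tip',f(tp),'post',f(pt))
u=(pt-tp)[:2];L=np.linalg.norm(u);u/=L;seat=tp[:2]+.042*u;print(L,seat,np.degrees(np.arctan2(u[1],u[0]))-90, pt[:2]-.078*u)
z=p[2]+.0182
e1=onz(c,(274,128),z);print('far bar end',f(e1), 'grip', f(p), 'dist',np.linalg.norm(e1[:2]-p[:2]))
t=Rt.inv().apply
for n,q in [('tip',[*tp[:2],p[2]]),('seat',[*seat,p[2]]),('far',[*e1[:2],p[2]])]: print(n,np.round(t(np.array(q)-p)*1000,1))
E
```

```text
tip [0.4935 0.0837 0.225 ] post [0.4655 0.1987 0.213 ]
0.11830451302581656 [0.48355453 0.12453634] 13.690751286311865 [0.48395582 0.12288903]
far bar end [0.5483 0.0653 0.2599] grip [0.478  0.0481 0.2417] dist 0.07231253062306667
tip [ -0.  -30.8 -23.7]
seat [ -0.  -72.8 -24. ]
far [ -0.    0.4 -72.3]
```

>>> {"api": "play_rows", "payload": {"deltas": [[[0, -15, 0, 0, 0, 0, 0], [0, -20, 0, 0, 0, 0, 0], [0, -20, 0, 0, 0, 0, 0], [0, -18, 0, 0, 0, 0, 0], [5, 0, 0, 0, 0, 0, 0], [12, 0, 0, 0, 0, 0, 0], [15, 0, 0, 0, 0, 0, 0], [10, 0, 0, 0, 0, 0, 0], [4, 0, 0, 0, 0, 0, 0], [0, 0, 0, 0, 0, 0, 0]]]}}

```text
time_s: 8.5
ee_pos: [0.4599, 0.1165, 0.1952]
eef_rot: [-0.034, 1.57, -2.935]
force: [0.7, 0.7, -1.3]
grip_width: 0.0088
```

```bash
python3 - <<'E'
from h import *
p,Rt,o=tool(); print(p,p[2]+.0182,o['grip_width'],o['force'],o['moment'])
print(np.round(Rt.inv().apply(np.array([.4838,.124,p[2]])-p)*1000,1))
cam('wrist','w7');cam('side','d7');cam('scene','s7')
cv2.imwrite('pics/d7c.png',cv2.resize(cv2.imread('pics/d7.png')[140:340,220:350],None,fx=3,fy=3,interpolation=cv2.INTER_CUBIC))
E
```

```text
[0.45993211 0.1164765  0.19523181] 0.21343180709348555 0.008760419424916536 [ 0.70926954  0.72165178 -1.26713553] [0.00652663 0.01747887 0.0029718 ]
[ -0.   -1.6 -25. ]
```

View pics/w7.png

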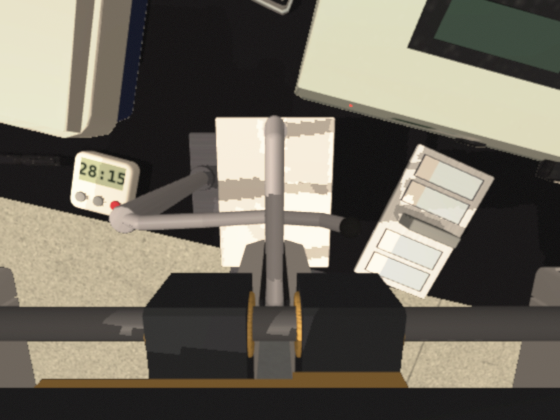

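View pics/d7c.png

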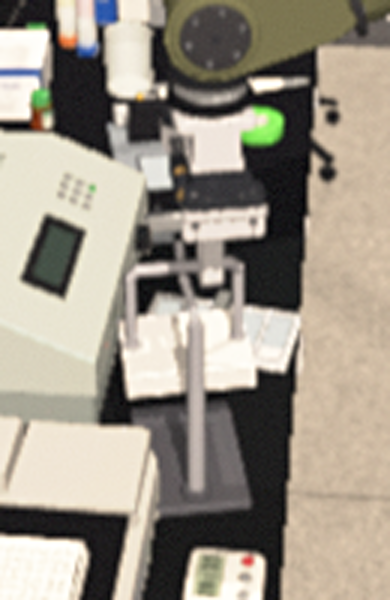

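The bar is over the hook rod, crossing at (270,215) in the wrist view. Next I lower the last few mm.

>>> {"api": "play_rows", "payload": {"deltas": [[[3, -1, 0, 0, 0, 0, 0], [2, 0, 0, 0, 0, 0, 0], [0, 0, 0, 0, 0, 0, 0]]]}}

```text
time_s: 8.95
ee_pos: [0.4597, 0.1181, 0.1908]
eef_rot: [-3.124, 1.571, 0.26]
force: [-0.7, 0.4, 0.0]
grip_width: 0.0084
```

>>> {"api": "play_rows", "payload": {"deltas": [[[1, 0, 0, 0, 0, 0, 0], [0, 0, 0, 0, 0, 0, 0], [0, 0, 0, 0, 0, 0, 0]]]}}

```text
time_s: 9.25
ee_pos: [0.4598, 0.118, 0.1901]
eef_rot: [3.107, 1.57, 0.207]
force: [-2.6, 0.4, 6.3]
grip_width: 0.0089
```

>>> {"api": "play_rows", "payload": {"deltas": [[[0, 0, 0, 0, 0, 0, 12], [0, 0, 0, 0, 0, 0, 14], [0, 0, 0, 0, 0, 0, 18], [0, 0, 0, 0, 0, 0, 24], [0, 0, 0, 0, 0, 0, 30], [0, 0, 0, 0, 0, 0, 30]]]}}

```text
time_s: 9.85
ee_pos: [0.4597, 0.118, 0.1898]
eef_rot: [0.142, 1.571, -2.758]
force: [-0.9, -0.5, 0.2]
grip_width: 0.03
```

```bash
python3 - <<'E'
from h import *
p,Rt,o=tool(); print(p,p[2]+.0182,o['grip_width'],o['force'],o['moment'])
cam('wrist','w8');cam('side','d8')
cv2.imwrite('pics/d8c.png',cv2.resize(cv2.imread('pics/d8.png')[140:340,220:350],None,fx=3,fy=3,interpolation=cv2.INTER_CUBIC))
E
```

```text
[0.45972228 0.11796761 0.18976097] 0.20796097347561415 0.030008539226479353 [-0.94702076 -0.46251686  0.24100233] [ 0.01150338 -0.00171112  0.03767428]
```

View pics/w8.png

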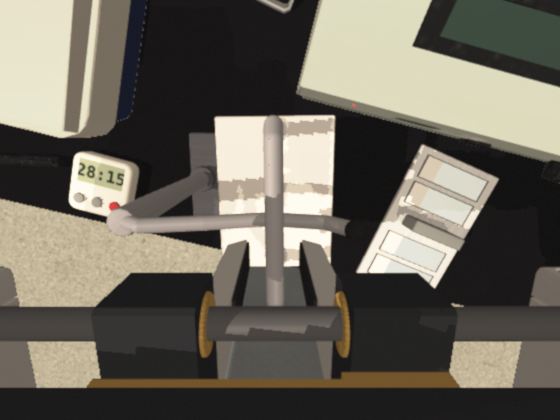

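View pics/d8c.png

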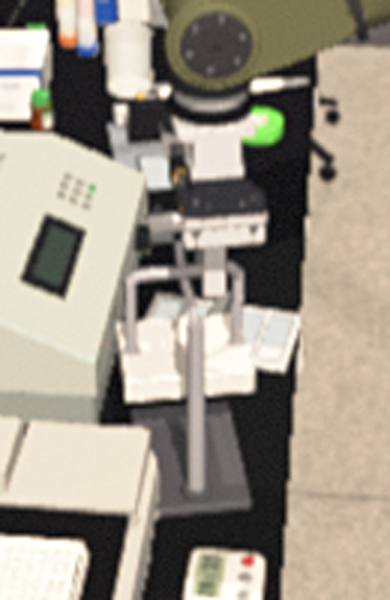

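>>> {"api": "play_rows", "payload": {"deltas": [[[-8, 0, 0, 0, 0, 0, 30], [-15, 0, 0, 0, 0, 0, 30], [-30, 0, 0, 0, 0, 0, 30], [-40, 0, 0, 0, 0, 0, 30], [-30, 0, 0, 0, 0, 0, 30], [0, 30, 6, 0, 0, 0, 40], [0, 45, 9, 0, 0, 0, 50], [0, 45, 9, 0, 0, 0, 50], [0, 45, 9, 0, 0, 0, 50], [0, 18, 3, 0, 0, 0, 50]]]}}

```text
time_s: 10.95
ee_pos: [0.4683, -0.0714, 0.3134]
eef_rot: [2.021, 1.57, -0.881]
force: [-0.1, -0.7, 0.0]
grip_width: 0.0503
```

>>> {"api": "play_rows", "payload": {"deltas": [[[0, 0, 0, -0.13, 0, 0, 50], [0, 0, 0, -0.148, 0, 0, 50], [10, 0, 0, -0.148, 0, 0, 50], [20, 0, 0, -0.148, 0, 0, 50], [20, 0, 0, -0.148, 0, 0, 50], [20, 0, 0, -0.148, 0, 0, 50], [20, 0, 0, -0.148, 0, 0, 50], [10, 0, 0, -0.148, 0, 0, 50], [0, 0, 0, 0, 0, 0, 50]]]}}

```text
time_s: 11.85
ee_pos: [0.4682, -0.0682, 0.2122]
eef_rot: [-1.628, 1.569, 2.924]
force: [0.8, -0.6, -0.0]
grip_width: 0.0498
```

```bash
python3 - <<'E'
from h import *
import pickle
p,Rt,o=tool(); print(p,o['qpos'],o['force'])
print(delta([.469,-.0675,p[2]],down(np.radians(-8.8))))
c=cam('wrist','w9');pickle.dump(c,open('w9.pkl','wb'))
cv2.imwrite('pics/w9b.png',cv2.resize(cv2.imread('pics/w9.png'),None,fx=1.42,fy=1.42,interpolation=cv2.INTER_CUBIC))
cam('side','d9');cam('scene','s9')
cv2.imwrite('pics/d9c.png',cv2.resize(cv2.imread('pics/d9.png')[140:340,200:400],None,fx=2.9,fy=2.9,interpolation=cv2.INTER_CUBIC))
E
```

```text
[ 0.46815324 -0.06823849  0.21215867] [-2.22176393e-01  1.22989119e-01  1.71928723e+00 -8.45708035e-06
  1.30116595e+00 -6.17043695e-02] [ 0.77539005 -0.61394745 -0.0194175 ]
(array([-0. ,  0.7, -0.9]), array([-0.0069, -0.0001,  0.0018]))
```

View pics/w9b.png

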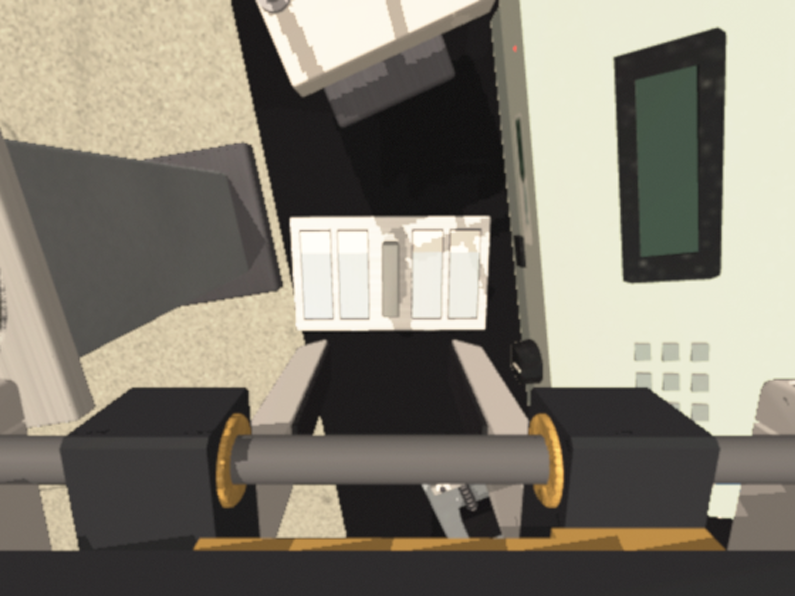

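View pics/d9c.png

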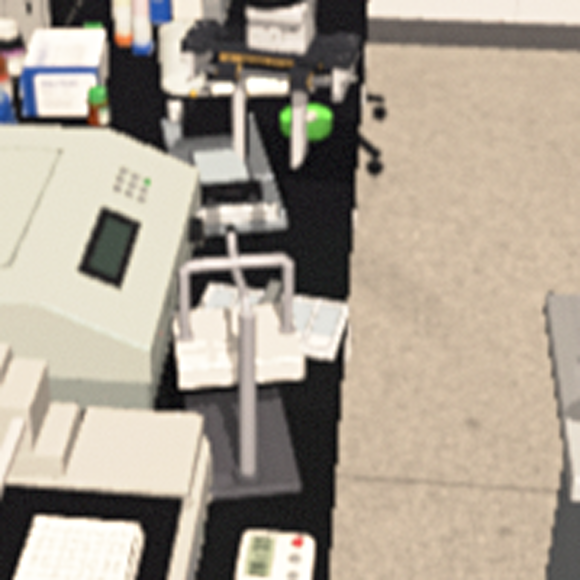

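```bash
python3 - <<'E'
from h import *
import pickle
c=pickle.load(open('w9.pkl','rb'))
B=lambda u,v:(u/1.42-.15,v/1.42-.15)
ang=lambda a,b:np.degrees(np.arctan2(*(b-a)[1::-1]))
k=[onz(c,B(*p),.006) for p in [(291,217),(490,216),(486,330),(299,329)]]
print(np.round(sum(k)/4,4),ang(k[0],k[1]),ang(k[3],k[2]),ang(k[3],k[0]),ang(k[2],k[1]),[np.linalg.norm(k[i]-k[i-3]).round(4) for i in range(4)])
r=[onz(c,B(*p),.038) for p in [(384,242),(398,242),(398,317),(382,317)]];print(np.round(sum(r)/4,4),[np.linalg.norm(r[i]-r[i-3]).round(4) for i in range(4)])
print(delta([*(sum(k)/4)[:2],.012],down(np.radians(-8.3))))
E
```

```text
[ 0.4698 -0.0668  0.006 ] -8.900828954235234 -9.486632397090212 82.03387940994243 81.78712113969432 [np.float64(0.1684), np.float64(0.1005), np.float64(0.168), np.float64(0.0988)]
[ 0.469  -0.0657  0.038 ] [np.float64(0.011), np.float64(0.061), np.float64(0.0131), np.float64(0.0611)]
(array([201.8,   0.4,  -1.8]), array([-0.0224,  0.0001, -0.0013]))
```

>>> {"api": "play_rows", "payload": {"deltas": [[[20, 0, -2, -0.008, 0, 0, 50], [45, 0, 0, 0, 0, 0, 50], [45, 0, 0, 0, 0, 0, 50], [45, 0, 0, 0, 0, 0, 45], [30, 0, 0, 0, 0, 0, 45], [13, 0, 0, 0, 0, 0, 45], [0, 0, 0, 0, 0, 0, 45], [0, 0, 0, 0, 0, 0, 30]]]}}

```text
time_s: 12.8
ee_pos: [0.47, -0.0666, 0.0163]
eef_rot: [1.507, 1.569, -0.219]
force: [0.2, -0.3, 0.1]
grip_width: 0.0402
```

>>> {"api": "play_rows", "payload": {"deltas": [[[2, 0, 0, 0, 0, 0, 0], [0, 0, 0, 0, 0, 0, 0], [0, 0, 0, 0, 0, 0, 0], [0, 0, 0, 0, 0, 0, 0], [0, 0, 0, 0, 0, 0, 0]]], "grip_force": 50}}

```text
time_s: 13.3
ee_pos: [0.4692, -0.0664, 0.0134]
eef_rot: [1.506, 1.57, -0.22]
force: [-1.6, 1.3, 6.7]
grip_width: 0.0133
```

```bash
python3 - <<'E'
from h import *
p,Rt,o=tool(); print(p,o['grip_width'],o['force'])
c=cam('wrist','w10')
E
```

```text
[ 0.46923942 -0.06644144  0.01340063] 0.013283621445173388 [-1.60947209  1.32518895  6.67627683]
```

View pics/w10.png

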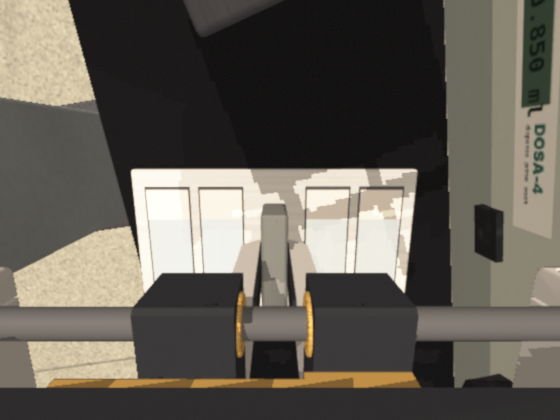

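>>> {"api": "play_rows", "payload": {"deltas": [[[-6, 0, 0, 0, 0, 0, 0], [-15, 0, 0, 0, 0, 0, 0], [-35, 0, 0, 0, 0, 0, 0], [-45, 0, 0, 0, 0, 0, 0], [-45, 0, 0, 0, 0, 0, 0], [-45, 0, 10, 0, 0, 0, 0], [-40, 3, 25, 0, 0, 0, 0], [-40, 4, 25, 0, 0, 0, 0], [-40, 5, 25, 0, 0, 0, 0], [-30, 6, 35, 0, 0, 0, 0]]]}}

```text
time_s: 14.35
ee_pos: [0.4679, -0.1881, 0.357]
eef_rot: [1.345, 1.568, -0.38]
force: [-0.4, 1.0, -1.1]
grip_width: 0.0137
```

>>> {"api": "play_rows", "payload": {"deltas": [[[-5, 7, 45, 0, 0, 0, 0], [0, 7, 45, 0, 0, 0, 0], [0, 6, 40, 0, 0, 0, 0], [0, 6, 36, 0.145, 0, 0, 0], [0, 0, 0, 0.145, 0, 0, 0], [0, 0, 0, 0.145, 0, 0, 0], [0, 0, 0, 0.145, 0, 0, 0], [0, 0, 0, 0.145, 0, 0, 0], [0, 0, 0, 0.145, 0, 0, 0], [0, 0, 0, 0.145, 0, 0, 0]]]}}

```text
time_s: 15.35
ee_pos: [0.468, -0.3555, 0.3589]
eef_rot: [-1.104, 1.57, 2.432]
force: [-0.5, 0.4, -1.4]
grip_width: 0.0137
```

>>> {"api": "play_rows", "payload": {"deltas": [[[0, 0, 0, 0.145, 0, 0, 0], [0, 0, 0, 0, 0, 0, 0], [0, 0, 0, 0, 0, 0, 0]]]}}

```text
time_s: 15.65
ee_pos: [0.4681, -0.3556, 0.3589]
eef_rot: [-1.095, 1.571, 2.307]
force: [0.0, 0.7, -1.3]
grip_width: 0.0131
```

```bash
python3 - <<'E'
from h import *
import pickle
p,Rt,o=tool(); print(p,o['grip_width'],o['force'],np.round(Rt.as_matrix(),3))
c=cam('wrist','w11');s=cam('scene','s11');d=cam('side','d11')
pickle.dump((c,s,d,tool()),open('w11.pkl','wb'))
cv2.imwrite('pics/w11b.png',cv2.resize(cv2.imread('pics/w11.png'),None,fx=1.42,fy=1.42,interpolation=cv2.INTER_CUBIC))
E
```

```text
[ 0.46812325 -0.35562977  0.3589203 ] 0.013087892983663084 [ 0.03998042  0.74074547 -1.25187191] [[-0.     0.257 -0.966]
 [ 0.    -0.966 -0.257]
 [-1.    -0.     0.   ]]
```

View pics/w11b.png

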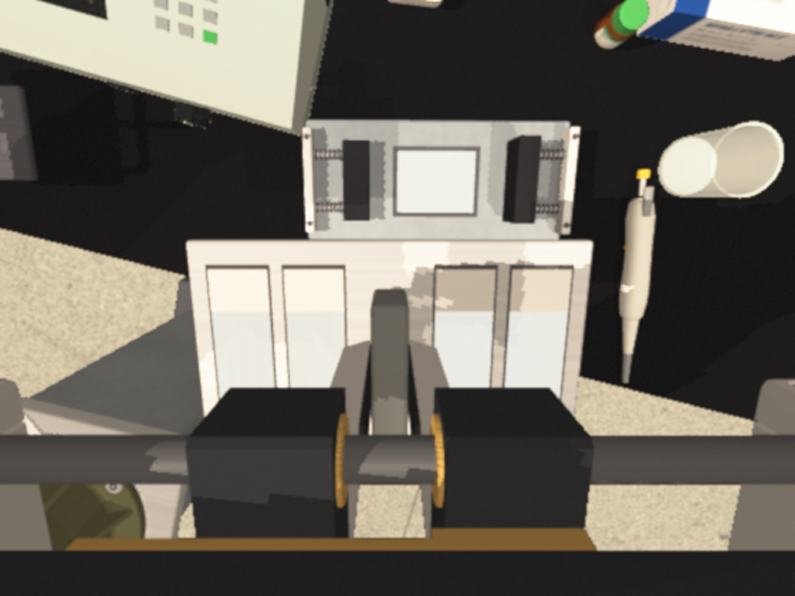

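```bash
python3 - <<'E'
import cv2
i=cv2.imread('pics/w11.png')
cv2.imwrite('pics/w11s.png',cv2.resize(i[78:172,208:412],None,fx=3.9,fy=3.9,interpolation=cv2.INTER_CUBIC))
cv2.imwrite('pics/w11c.png',cv2.resize(i[155:300,125:425],None,fx=2.6,fy=2.6,interpolation=cv2.INTER_CUBIC))
E
```

```text
(no output)
```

View pics/w11s.png

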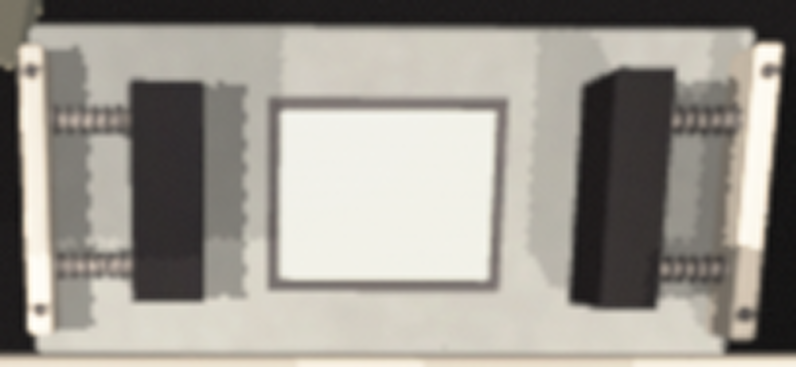

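View pics/w11c.png

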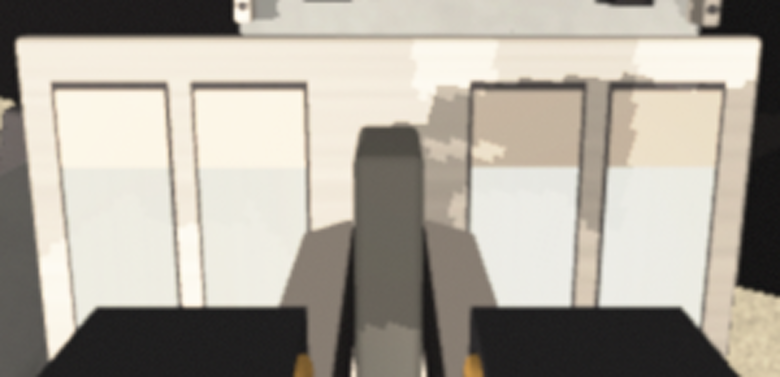

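```bash
python3 - <<'E'
from h import *
import pickle
c,s,d,(p,Rt,o)=pickle.load(open('w11.pkl','rb'))
W=lambda u,v:(208+u/3.9-.37,78+v/3.9-.37)
Cc=lambda u,v:(125+u/2.6-.3,155+v/2.6-.3)
f=lambda p:np.round(p,4)
ang=lambda a,b:np.degrees(np.arctan2(*(b-a)[1::-1]))
w=[onz(c,W(*q),.02) for q in [(269,99),(508,99),(497,290),(268,290)]]
print('window',f(sum(w)/4),ang(w[0],w[1]),ang(w[3],w[2]),[np.linalg.norm(w[i]-w[i-3]).round(4) for i in range(4)])
e=[onz(c,W(*q),z) for q,z in [((18,43),.038),((28,335),.038),((782,42),.07),((757,340),.07)]]
e=[onz(c,W(*q),z) for q,z in [((18,43),.038),((28,335),.038),((782,42),.05),((757,340),.05)]]
print('blocks',*map(f,e),'ctr',f(sum(e)/4),ang(e[0],e[2]),ang(e[1],e[3]),ang(e[1],e[0]),ang(e[3],e[2]))
j=[onz(c,W(*q),.04) for q in [(203,82),(203,299)]];print('low lip top edge',*map(f,j),ang(j[1],j[0]))
j2=[onz(c,W(*q),.082) for q in [(617,69),(603,307)]];print('tall face top',*map(f,j2),ang(j2[1],j2[0]))
m=(sum(w)/4)[:2];h=np.radians(-75);X=np.array([np.cos(h),np.sin(h)])
print('lip X',[(q[:2]-m)@X for q in j],[(q[:2]-m)@X for q in j2])
z=p[2]-.0134+.006
k=[onz(c,Cc(*q),z) for q in [(16,38),(761,38)]];print('carrier far corners in tool',*[np.round(Rt.inv().apply(q-p)*1000,1) for q in k],np.linalg.norm(k[1]-k[0]))
print('tool y heading',np.degrees(np.arctan2(Rt.as_matrix()[1,1],Rt.as_matrix()[0,1])))
E
```

```text
window [ 0.5634 -0.3844  0.02  ] -75.07612599873582 -75.08350403530977 [np.float64(0.0956), np.float64(0.075), np.float64(0.0948), np.float64(0.0749)]
blocks [ 0.5803 -0.2313  0.038 ] [ 0.4734 -0.2587  0.038 ] [ 0.6529 -0.5091  0.05  ] [ 0.5468 -0.5385  0.05  ] ctr [ 0.5634 -0.3844  0.044 ] -75.35663422258548 -75.29687517065167 14.389908547163818 15.486706716080242
low lip top edge [ 0.5847 -0.3032  0.04  ] [ 0.5055 -0.3234  0.04  ] 14.311174978295668
tall face top [ 0.6218 -0.4452  0.082 ] [ 0.5427 -0.4668  0.082 ] 15.239903064553076
lip X [np.float64(-0.0728897805293998), np.float64(-0.07387245187473686)] [np.float64(0.07390442561142521), np.float64(0.07424796885410863)]
carrier far corners in tool [  7.4 -84.2 -49.5] [  7.4  84.9 -49.8] 0.16909521125300375
tool y heading -75.18846208105514
```

```bash
cat >> h.py <<'E'
M=np.array([.5634,-.3844,.02]);HD=np.radians(-75.1)
XS=np.array([np.cos(HD),np.sin(HD),0]);ZS=np.array([0,0,1.])
G=.0134
def pose(Xe,Ze,th):
    "edge bottom mm, deg -> TCP pos, R"
    t=np.radians(th);a=np.cos(t)*XS+np.sin(t)*ZS;n=-np.sin(t)*XS+np.cos(t)*ZS
    Cc=M+Xe/1e3*XS+Ze/1e3*ZS+.085*a
    x=-n;y=a;z=np.cross(x,y)
    return Cc+G*n,R.from_matrix(np.array([x,y,z]).T)
def where():
    p,Rt,o=tool();Y=Rt.as_matrix()[:,1];X=Rt.as_matrix()[:,0]
    th=np.degrees(np.arctan2(Y[2],Y@XS)); e=p+G*X-.085*Y-M
    hd=np.degrees(np.arctan2(Y[1],Y[0]))
    print('edge X %.1f Y %.1f Z %.1f th %.2f hd %.2f'%(e@XS*1e3,e@np.cross(ZS,XS)*1e3,e[2]*1e3,th,hd),'F(stage x,y,z)',np.round([o['force']@XS,o['force']@np.cross(ZS,XS),o['force'][2]],1),'grip',round(o['grip_width'],4),'t',o['time_s'])
def chain(*wps):
    p0=R0=None
    for w in wps:
        p,Rr=pose(*w); print(w,*delta(p,Rr,p0,R0)); p0,R0=p,Rr
E
python3 - <<'E'
from h import *
where()
chain((-66,100,0),(-66,100,30),(-66,50,30),(-66,10,30))
chain((-66,100,30),(-66,1.5,30),(-77,1.5,30),(-101,1.5,30),(-104,1,15),(-104,.5,0),(-85,.5,0))
E
```

```text
edge X -137.2 Y -84.5 Z 325.4 th -0.01 hd -75.19 F(stage x,y,z) [-0.1 -0.6 -0.3] grip 0.0138 t 15.8
(-66, 100, 0) [225.4  71.1 -84.8] [-0.0015  0.0001  0.0001]
(-66, 100, 30) [-40.7 -18.1  -0. ] [-0.      0.      0.5236]
(-66, 50, 30) [ 43.3 -25.    0. ] [0. 0. 0.]
(-66, 10, 30) [ 34.6 -20.    0. ] [0. 0. 0.]
(-66, 100, 30) [184.7  53.  -84.7] [-1.500e-03  5.000e-04  5.237e-01]
(-66, 1.5, 30) [ 85.3 -49.3   0. ] [0. 0. 0.]
(-77, 1.5, 30) [-5.5 -9.5  0. ] [0. 0. 0.]
(-101, 1.5, 30) [-12.  -20.8  -0. ] [0. 0. 0.]
(-104, 1, 15) [21.4 -2.3  0. ] [-0.     -0.     -0.2618]
(-104, 0.5, 0) [22.9  0.4 -0. ] [ 0.      0.     -0.2618]
(-85, 0.5, 0) [ 0. 19. -0.] [0. 0. 0.]
```

>>> {"api": "play_rows", "payload": {"deltas": [[[20, 10, -15, 0, 0, 0, 0], [38, 12, -20, 0, 0, 0, 0], [40, 12, -20, 0, 0, 0, 0], [40, 10, -18, 0, 0, 0, 0], [35, 9, -12, 0, 0, 0, 0], [12, 0, 0, 0, 0, 0.1, 0], [0, 0, 0, 0, 0, 0.13, 0], [0, 0, 0, 0, 0, 0.13, 0], [0, 0, 0, 0, 0, 0.12, 0], [0, 0, 0, 0, 0, 0.04, 0]]]}}

```text
time_s: 16.8
ee_pos: [0.5638, -0.384, 0.1733]
eef_rot: [1.568, 1.048, -1.313]
force: [0.7, -0.3, -1.0]
grip_width: 0.0136
```

>>> {"api": "play_rows", "payload": {"deltas": [[[0, 0, 0, 0, 0, 0, 0], [0, 0, 0, 0, 0, 0, 0]]]}}

```text
time_s: 17.0
ee_pos: [0.564, -0.3855, 0.174]
eef_rot: [1.57, 1.052, -1.315]
force: [0.1, 0.1, -1.4]
grip_width: 0.0135
```

```bash
python3 - <<'E'
from h import *
where()
chain((-66,12,30),(-66,1.5,30))
s=cam('scene','s12')
cv2.imwrite('pics/s12c.png',cv2.resize(cv2.imread('pics/s12.png')[130:310,250:430],None,fx=3.2,fy=3.2,interpolation=cv2.INTER_CUBIC))
E
```

```text
edge X -65.9 Y 0.5 Z 100.3 th 29.73 hd -75.29 F(stage x,y,z) [-0.1  0.2 -1.4] grip 0.0135 t 17.0
(-66, 12, 30) [ 76.2 -43.9   0.3] [-0.0029  0.002   0.0048]
(-66, 1.5, 30) [ 9.1 -5.2  0. ] [0. 0. 0.]
```

View pics/s12c.png

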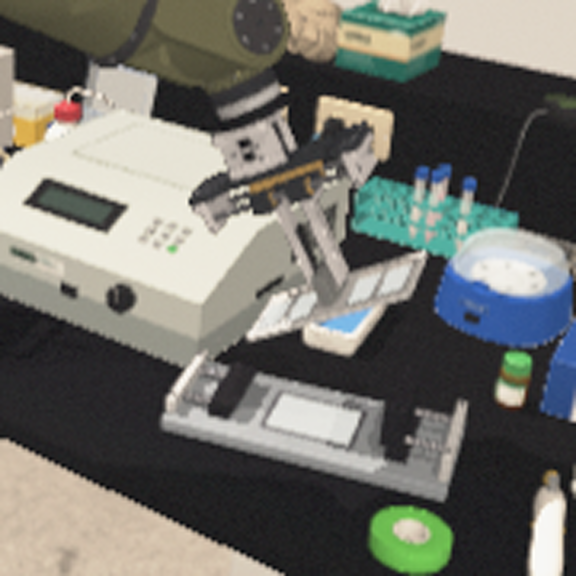

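>>> {"api": "play_rows", "payload": {"deltas": [[[12, -7, 0, 0, 0, 0.005, 0], [20, -11.5, 0, 0, 0, 0, 0], [20, -11.5, 0, 0, 0, 0, 0], [16, -9, 0, 0, 0, 0, 0], [8, -5, 0, 0, 0, 0, 0], [0, 0, 0, 0, 0, 0, 0], [0, 0, 0, 0, 0, 0, 0]]]}}

```text
time_s: 17.75
ee_pos: [0.5641, -0.3857, 0.0865]
eef_rot: [1.572, 1.045, -1.314]
force: [0.9, 0.8, 0.5]
grip_width: 0.0137
```

```bash
python3 - <<'E'
from h import *
where()
chain((-66,2,30),(-77,2,30),(-85,1.5,30),(-102,1.5,30))
s=cam('scene','s13');cam('side','d13');cam('wrist','w13')
cv2.imwrite('pics/s13c.png',cv2.resize(cv2.imread('pics/s13.png')[200:310,280:410],None,fx=4.5,fy=4.5,interpolation=cv2.INTER_CUBIC))
E
```

```text
edge X -65.3 Y 0.6 Z 12.3 th 30.10 hd -75.36 F(stage x,y,z) [-0.5  1.1  0.5] grip 0.0137 t 17.75
(-66, 2, 30) [ 8.7 -5.7  0.3] [-0.004   0.0019 -0.0018]
(-77, 2, 30) [-5.5 -9.5  0. ] [0. 0. 0.]
(-85, 1.5, 30) [-3.6 -7.2 -0. ] [0. 0. 0.]
(-102, 1.5, 30) [ -8.5 -14.7   0. ] [0. 0. 0.]
```

View pics/s13c.png

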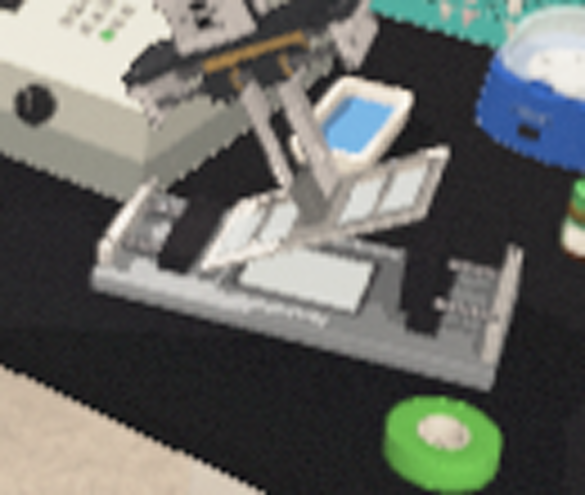

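View pics/w13.png

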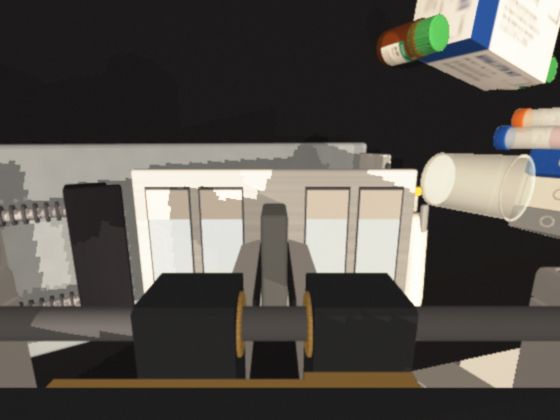

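>>> {"api": "play_rows", "payload": {"deltas": [[[4, -2.5, 0, 0, 0, 0, 0], [4.5, -2.5, 0, -0.003, 0, 0, 0], [0, 0, 0, 0, 0, 0, 0], [0, 0, 0, 0, 0, 0, 0]]]}}

```text
time_s: 18.3
ee_pos: [0.5638, -0.3853, 0.0759]
eef_rot: [1.567, 1.046, -1.315]
force: [-0.1, -0.4, -1.5]
grip_width: 0.0141
```

```bash
python3 - <<'E'
from h import *
where()
chain((-66,2,30),(-78,2,30),(-85,1.5,30),(-102,1.5,30))
E
```

```text
edge X -65.8 Y 0.2 Z 1.7 th 30.07 hd -75.13 F(stage x,y,z) [ 0.4 -0.2 -1.5] grip 0.0141 t 18.3
(-66, 2, 30) [-0.2  0.   0.2] [-0.0005  0.0023 -0.0012]
(-78, 2, 30) [ -6.  -10.4  -0. ] [0. 0. 0.]
(-85, 1.5, 30) [-3.1 -6.3 -0. ] [0. 0. 0.]
(-102, 1.5, 30) [ -8.5 -14.7   0. ] [0. 0. 0.]
```

Z is as planned and there is no contact yet. Next I slide the edge under the lip and begin to push.

>>> {"api": "play_rows", "payload": {"deltas": [[[-2, -3.5, 0, 0, 0, 0, 0], [-2, -3.5, 0, 0, 0, 0, 0], [-2, -3.5, 0, 0, 0, 0, 0], [-2, -3.5, 0, 0, 0, 0, 0], [-2, -3.5, 0, 0, 0, 0, 0], [0, 0, 0, 0, 0, 0, 0], [0, 0, 0, 0, 0, 0, 0]]]}}

```text
time_s: 19.0
ee_pos: [0.5588, -0.3661, 0.0763]
eef_rot: [1.568, 1.045, -1.314]
force: [0.4, -3.7, 0.1]
grip_width: 0.0134
```

```bash
python3 - <<'E'
from h import *
where()
chain((-86,1.5,30),(-102,1.5,30))
c=cam('wrist','w14');s=cam('scene','s14')
cv2.imwrite('pics/s14c.png',cv2.resize(cv2.imread('pics/s14.png')[200:310,280:410],None,fx=4.5,fy=4.5,interpolation=cv2.INTER_CUBIC))
E
```

```text
edge X -85.7 Y 0.3 Z 2.1 th 30.11 hd -75.15 F(stage x,y,z) [ 3.7 -0.6  0.1] grip 0.0134 t 19.0
(-86, 1.5, 30) [ 0.5 -0.5  0.3] [-0.0007  0.0019 -0.0019]
(-102, 1.5, 30) [ -8.  -13.9  -0. ] [0. 0. 0.]
```

View pics/s14c.png

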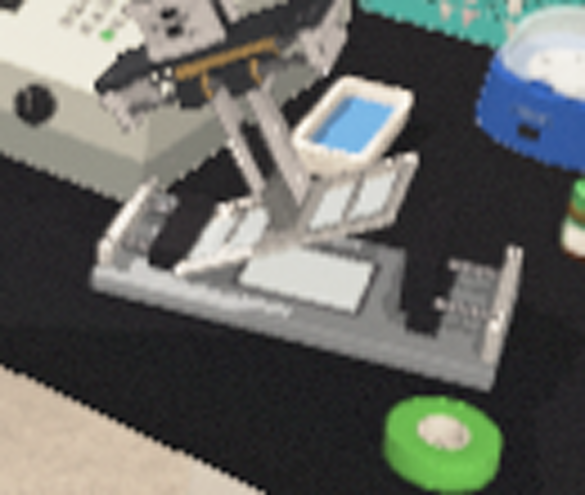

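View pics/w14.png

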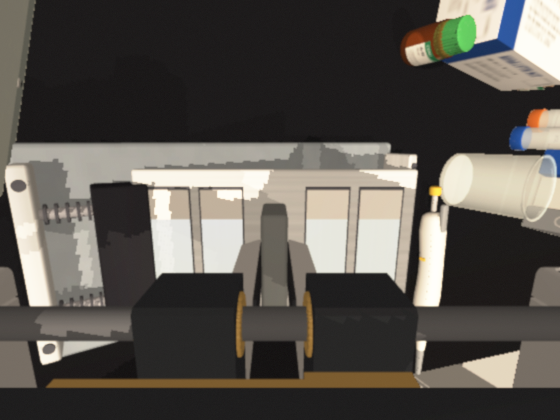

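>>> {"api": "play_rows", "payload": {"deltas": [[[0, 0, 0, 0, 0, 0, 0], [-2, -3.5, 0, 0, 0, 0, 0], [-2, -3.5, 0, 0, 0, 0, 0], [-2, -3.5, 0, 0, 0, 0, 0], [-2, -3.5, 0, 0, 0, 0, 0], [0, 0, 0, 0, 0, 0, 0], [0, 0, 0, 0, 0, 0, 0]]], "grip_force": 60}}

```text
time_s: 19.8
ee_pos: [0.5549, -0.3512, 0.0767]
eef_rot: [1.569, 1.044, -1.314]
force: [2.3, -10.5, -0.3]
grip_width: 0.0135
```

```bash
python3 - <<'E'
from h import *
where()
chain((-101,1.5,30),(-102,1.5,20),(-103,1,10),(-104,.5,0),(-85,.5,0))
c=cam('wrist','w15');s=cam('scene','s15')
cv2.imwrite('pics/s15c.png',cv2.resize(cv2.imread('pics/s15.png')[200:310,280:410],None,fx=4.5,fy=4.5,interpolation=cv2.INTER_CUBIC))
E
```

```text
edge X -101.0 Y 0.4 Z 2.4 th 30.19 hd -75.16 F(stage x,y,z) [10.7 -0.5 -0.3] grip 0.0135 t 19.8
(-101, 1.5, 30) [ 1.  -0.4  0.3] [-0.0009  0.0015 -0.0033]
(-102, 1.5, 20) [14.5  0.2  0. ] [ 0.     -0.     -0.1745]
(-103, 1, 10) [15.1 -0.1  0. ] [ 0.      0.     -0.1745]
(-104, 0.5, 0) [15.3 -0.   0. ] [ 0.      0.     -0.1745]
(-85, 0.5, 0) [ 0. 19. -0.] [0. 0. 0.]
```

View pics/s15c.png

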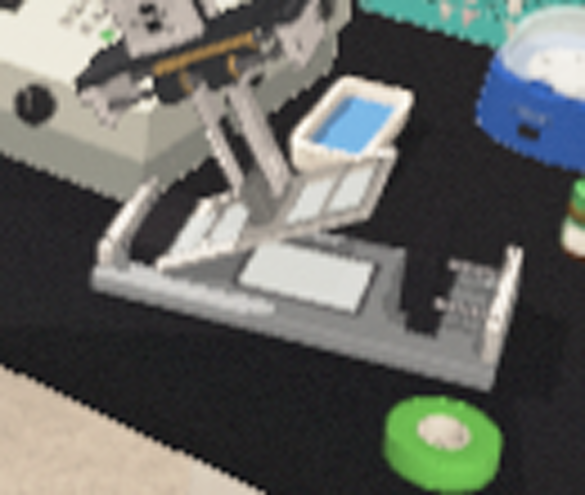

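View pics/w15.png

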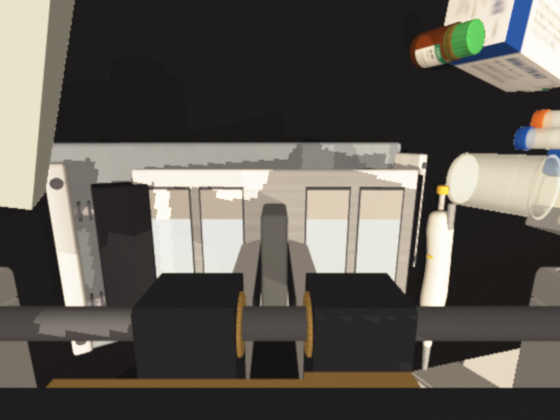

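>>> {"api": "play_rows", "payload": {"deltas": [[[7, -0.5, 0, 0, 0, -0.087, 0], [7, -0.5, 0, 0, 0, -0.087, 0], [7.5, -0.3, 0, 0, 0, -0.087, 0], [7.5, -0.3, 0, 0, 0, -0.087, 0], [0, 0, 0, 0, 0, 0, 0], [0, 0, 0, 0, 0, 0, 0]]]}}

```text
time_s: 20.5
ee_pos: [0.5577, -0.3619, 0.0497]
eef_rot: [1.574, 1.39, -1.31]
force: [2.2, -12.0, 3.1]
grip_width: 0.0135
```

```bash
python3 - <<'E'
from h import *
where()
chain((-104.5,1,5),(-105,.5,0),(-85,.5,0))
c=cam('wrist','w16');s=cam('scene','s16')
cv2.imwrite('pics/s16c.png',cv2.resize(cv2.imread('pics/s16.png')[200:310,280:410],None,fx=4.5,fy=4.5,interpolation=cv2.INTER_CUBIC))
E
```

```text
edge X -104.4 Y 0.5 Z 1.2 th 10.36 hd -75.26 F(stage x,y,z) [12.1 -0.9  3.1] grip 0.0135 t 20.5
(-104.5, 1, 5) [8.2 0.8 0.3] [-0.0028 -0.0003 -0.0936]
(-105, 0.5, 0) [ 7.9  0.3 -0. ] [ 0.      0.     -0.0873]
(-85, 0.5, 0) [ 0. 20. -0.] [0. 0. 0.]
```

View pics/s16c.png

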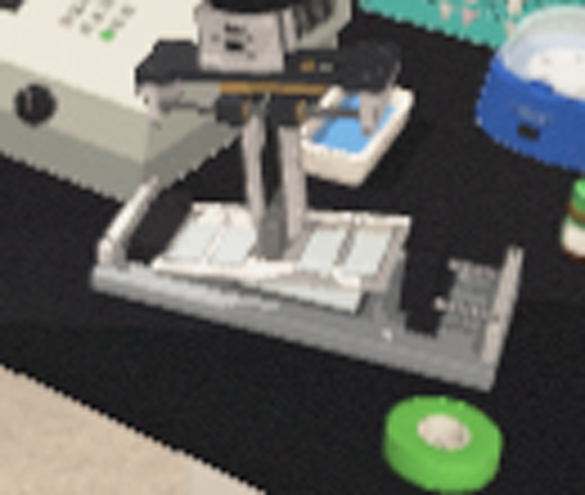

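View pics/w16.png

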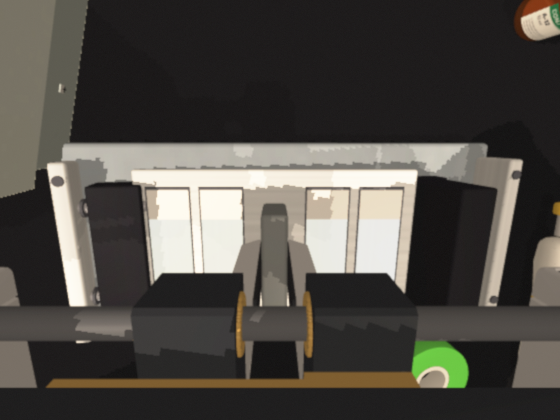

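>>> {"api": "play_rows", "payload": {"deltas": [[[4.2, 0.2, 0, 0, 0, -0.047, 0], [4.2, 0.2, 0, 0, 0, -0.046, 0], [4, 0, 0, 0, 0, -0.044, 0], [3.5, 0, 0, 0, 0, -0.035, 0], [0, 0, 0, 0, 0, 0, 0]]]}}

```text
time_s: 21.1
ee_pos: [0.5583, -0.3642, 0.034]
eef_rot: [1.688, 1.562, -1.197]
force: [2.3, -11.6, 6.8]
grip_width: 0.0134
```

```bash
python3 - <<'E'
from h import *
where()
chain((-105,.5,0),(-85,.5,0))
c=cam('wrist','w17')
E
```

```text
edge X -105.7 Y 0.5 Z -0.1 th 0.48 hd -75.28 F(stage x,y,z) [11.8 -0.8  6.8] grip 0.0134 t 21.1
(-105, 0.5, 0) [0.1 0.9 0.2] [-0.0032 -0.001  -0.0083]
(-85, 0.5, 0) [ 0. 20. -0.] [0. 0. 0.]
```

View pics/w17.png

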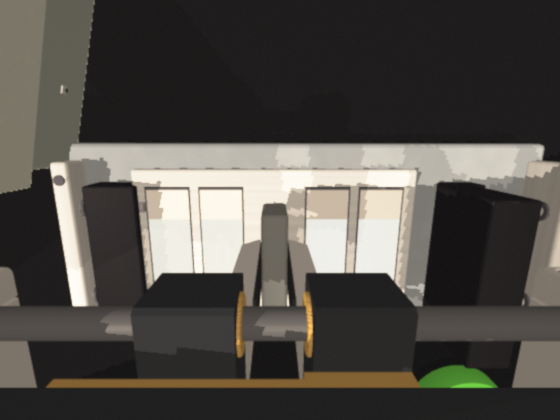

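>>> {"api": "play_rows", "payload": {"deltas": [[[0, 1, 0, 0, 0, -0.008, 0], [0, 3, 0, 0, 0, 0, 0], [0, 4, 0, 0, 0, 0, 0], [0, 4, 0, 0, 0, 0, 0], [0, 4, 0, 0, 0, 0, 0], [0, 3, 0, 0, 0, 0, 0], [0, 0, 0, 0, 0, 0, 0], [0, 0, 0, 0, 0, 0, 0]]]}}

```text
time_s: 21.95
ee_pos: [0.5626, -0.3805, 0.0335]
eef_rot: [-1.108, 1.569, 2.292]
force: [-0.5, -4.3, 5.7]
grip_width: 0.0138
```

```bash
python3 - <<'E'
from h import *
where()
chain((-85,.5,0))
c=cam('wrist','w18')
E
```

```text
edge X -89.0 Y 0.4 Z 0.2 th -0.09 hd -75.20 F(stage x,y,z) [ 4.1 -1.6  5.7] grip 0.0138 t 21.95
(-85, 0.5, 0) [-0.4  3.9  0.3] [-0.0018  0.0008  0.0016]
```

View pics/w18.png

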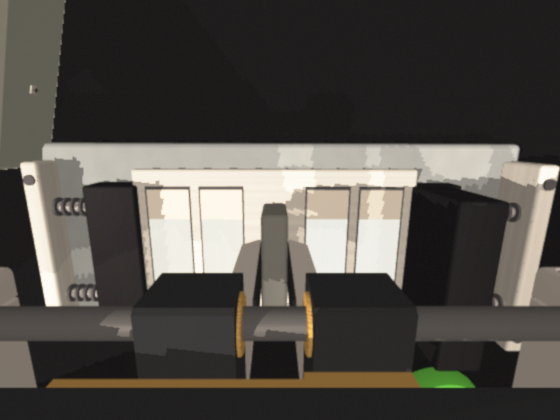

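>>> {"api": "play_rows", "payload": {"deltas": [[[0, 2, 0, 0, 0, 0, 0], [0, 2, 0, 0, 0, 0, 0], [0, 0, 0, 0, 0, 0, 0], [0, 0, 0, 0, 0, 0, 0]]]}}

```text
time_s: 22.4
ee_pos: [0.5635, -0.3834, 0.0334]
eef_rot: [-1.204, 1.567, 2.197]
force: [-4.4, 3.0, 8.9]
grip_width: 0.0138
```

```bash
python3 - <<'E'
from h import *
where()
E
```

```text
edge X -86.0 Y 0.4 Z 0.3 th -0.21 hd -75.19 F(stage x,y,z) [-4.  -3.4  8.9] grip 0.0138 t 22.4
```

>>> {"api": "play_rows", "payload": {"deltas": [[[-0.5, 0, 0, 0, 0, 0, 18], [0, 0, 0, 0, 0, 0, 22], [0, 0, 0, 0, 0, 0, 28], [0, 0, 0, 0, 0, 0, 34], [0, 0, 0, 0, 0, 0, 34]]]}}

```text
time_s: 22.9
ee_pos: [0.5633, -0.3838, 0.0331]
eef_rot: [-1.099, 1.567, 2.301]
force: [0.4, -0.0, 0.0]
grip_width: 0.034
```

```bash
python3 - <<'E'
from h import *
where()
c=cam('wrist','w19')
E
```

```text
edge X -85.7 Y 0.2 Z -0.0 th -0.19 hd -75.19 F(stage x,y,z) [0.1 0.4 0. ] grip 0.034 t 22.9
```

View pics/w19.png

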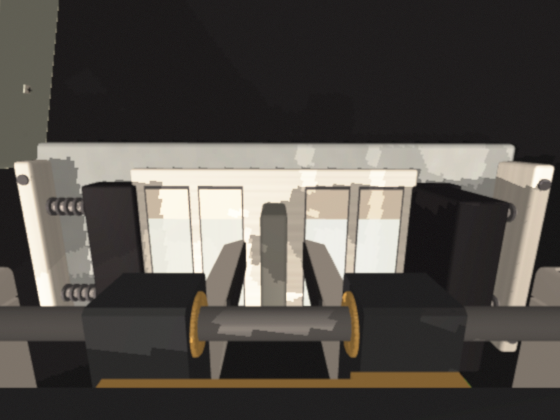

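Released. Next I retreat straight up and inspect.

>>> {"api": "play_rows", "payload": {"deltas": [[[-6, 0, 0, 0, 0, 0, 34], [-15, 0, 0, 0, 0, 0, 34], [-30, 0, 0, 0, 0, 0, 34], [-45, 0, 0, 0, 0, 0, 34], [-45, 0, 0, 0, 0, 0, 34], [-45, 0, 10, 0, 0, 0, 34], [-45, 0, 15, 0, 0, 0, 34], [-35, 0, 10, 0, 0, 0, 34], [0, 0, 0, 0, 0, 0, 34], [0, 0, 0, 0, 0, 0, 34]]]}}

```text
time_s: 23.95
ee_pos: [0.53, -0.3935, 0.3008]
eef_rot: [-1.388, 1.569, 2.012]
force: [-0.0, 0.1, -0.7]
grip_width: 0.0341
```

```bash
python3 - <<'E'
from h import *
import pickle
where();print(tool()[0])
c=cam('wrist','w20');s=cam('scene','s20');d=cam('side','d20')
pickle.dump((c,s,d),open('w20.pkl','wb'))
i=cv2.imread('pics/w20.png');cv2.imwrite('pics/w20b.png',cv2.resize(i[100:260,190:430],None,fx=3.3,fy=3.3,interpolation=cv2.INTER_CUBIC))
cv2.imwrite('pics/s20c.png',cv2.resize(cv2.imread('pics/s20.png')[140:310,190:410],None,fx=3.5,fy=3.5,interpolation=cv2.INTER_CUBIC))
cv2.imwrite('pics/d20c.png',cv2.resize(cv2.imread('pics/d20.png')[150:340,200:350],None,fx=3,fy=3,interpolation=cv2.INTER_CUBIC))
E
```

```text
edge X -84.8 Y -34.4 Z 267.5 th -0.08 hd -75.21 F(stage x,y,z) [-0.1  0.  -0.7] grip 0.0341 t 23.95
[ 0.53000518 -0.39349677  0.30078707]
```

View pics/w20b.png

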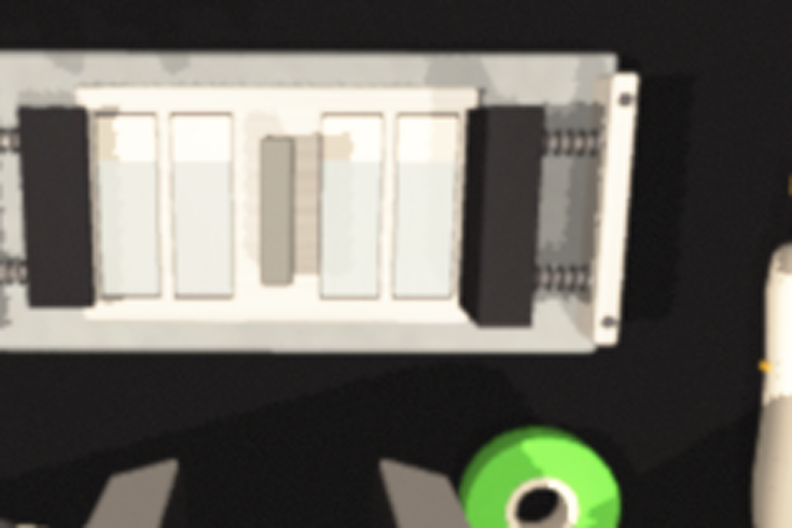

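View pics/s20c.png

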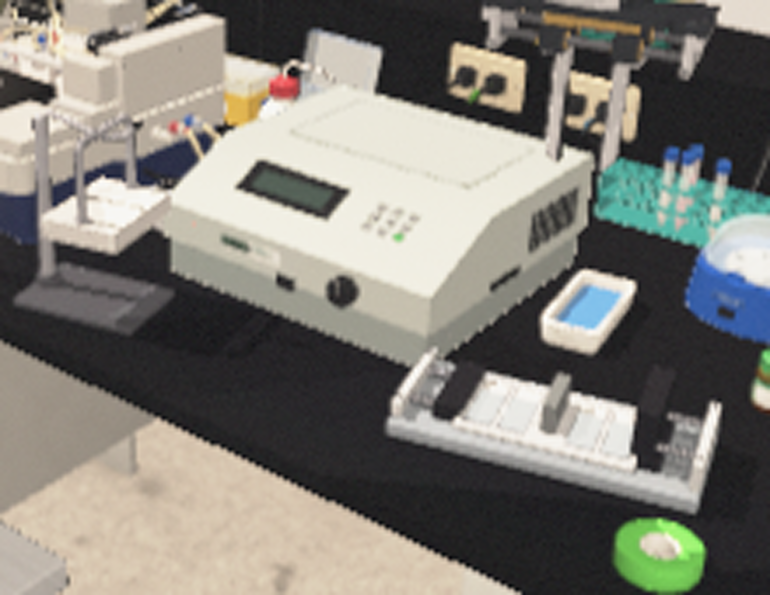

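View pics/d20c.png

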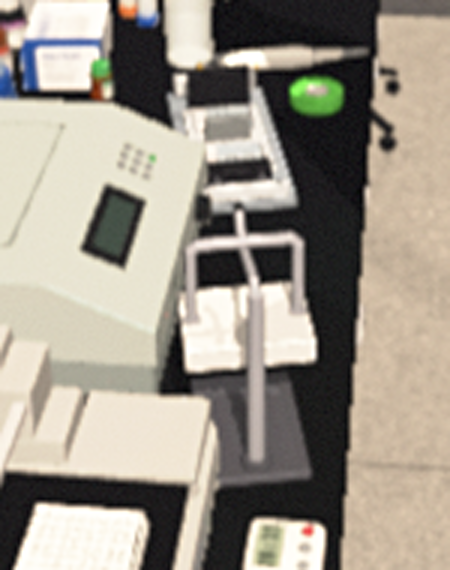

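```bash
python3 - <<'E'
from h import *
import pickle
c,s,d=pickle.load(open('w20.pkl','rb'))
W=lambda u,v:(190+u/3.3-.35,100+v/3.3-.35)
ang=lambda a,b:np.degrees(np.arctan2(*(b-a)[1::-1]))
YS=np.cross(ZS,XS)
st=lambda q:np.round([(q-M)@XS*1e3,(q-M)@YS*1e3],1)
sl=[onz(c,W(*q),.026) for q in [(95,113),(462,113),(456,300),(102,300)]]
print('slides outer ctr',st(sum(sl)/4),ang(sl[0],sl[1]),ang(sl[3],sl[2]))
ed=[onz(c,W(*q),.026) for q in [(110,88),(470,88),(110,321),(465,321)]]
print('long edges',*[st(q) for q in ed],ang(ed[0],ed[1]),ang(ed[2],ed[3]))
pl=[onz(c,W(*q),.02) for q in [(10,52),(615,54),(10,352),(595,352)]]
print('plate',*[st(q) for q in pl],ang(pl[0],pl[1]),ang(pl[2],pl[3]))
rb=[onz(c,W(*q),.058) for q in [(261,137),(294,137),(293,285),(261,285)]];print('rib',st(sum(rb)/4))
print('low lip',*[st(onz(c,W(*q),.04)) for q in [(88,107),(95,305)]],'tall top',*[st(onz(c,W(*q),.082)) for q in [(486,106),(480,325)]])
where()
E
```

```text
slides outer ctr [ 0.8 -0.2] -75.2025395607276 -75.19941402931278
long edges [-70.1  50. ] [81.4 49.8] [-74.1 -49.4] [ 83.3 -49.7] -75.20293824645627 -75.19904639951463
plate [-112.8   65. ] [143.3  63.8] [-120.9  -64.7] [143.7 -65.1] -75.38456038698307 -75.19849723239386
rib [0.2 0.6]
low lip [-77.3  42. ] [-77.9 -40. ] tall top [77.7 41.2] [ 79.  -41.2]
edge X -85.2 Y -34.4 Z 265.1 th -0.28 hd -75.18 F(stage x,y,z) [ 0.2  0.  -0.6] grip 0.0346 t 24.1
```

```bash
python3 - <<'E'
from h import *
print(hand_in())
E
```

```text
the job is handed in; nothing more can be done
None
```

I hung the dust cover on the hook stand and loaded the slide carrier into the stage. The job was handed in after about 24 s of robot time, and `hand_in()` gave no verdict.

- **Cover:** I lifted it by the bow handle, gripping about 26 mm off the bar's middle, and lowered it onto the hook seat. In the last scene and side views it hangs level on the rod, with nothing touching it.
- **Carrier:** I held it by its rib at 30°, slid one short edge under the low jaw's lip and pushed the jaw back. The spring force of about 12 N puts the jaw at roughly 0.024, above the 0.017 needed. I then lowered the other edge in front of the tall jaw, slid the carrier about 20 mm towards the middle while still holding it, and let go.
- **Final position:** The last wrist view puts the carrier within about 1 mm of the bed centre and square with the stage to about 0.1°. Both lips are displaced about 4–6 mm, which fits the expected 5 mm for a centred carrier. Its edges measured as expected for lying flat on the bed.
- **Tape and timer:** Neither was touched, and both still look in place, though I did not re-measure them.
- **Disagreements:** The stand's base corners suggested a hook seat about 20 mm from where the post and hook tip put it. I used the post and tip, and the bar landed on the seat. During the jaw push, the spring force implied about 2.5 mm less travel than the arm pose did.

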